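# Feed a cover plate to the disinfection unit

### The job

From above the stack, slide the top (blue) cover plate out over the tray's front lip until about a third of its length overhangs and let it lie there, then pinch it by the overhanging end and take it out, leaving the two grey plates in the tray. Lay it lengthwise on the upper half of the roller chute, without dropping it from a height, and let go so that it rolls down by itself until it rests against the black stop. Do not knock the jars about.

Things in the scene. Friction and masses are not known exactly. Their poses are not given: they have to be found in the camera images.
- dispenser: Fixed white plinth 166 x 84 mm, 70 mm high, carrying an aluminium plate tray, under a lamp bar. Origin at table level under the tray's centre; +x points from its front (robot side) to its rear, z up. Tray floor 70 mm up; on it lie three plates, top face 85 mm up. Side walls 12.5 mm high, 62 mm apart inside; rear wall 22 mm high, front lip 8 mm. Only a flat tablet 18 mm high lies farther in front.
- lip (a point): Middle of the outer top edge of the tray's front lip, at x -83 mm of the dispenser and 78 mm up. The lip is 6 mm thick and holds back the two lower plates; only the top plate can slide out over it, towards the dispenser's -x.
- lamp_bar (a point): Middle of the underside (249 mm up) of the white lamp bar over the stack. It spans x -23 to +37 mm and y -115 to +115 mm of the dispenser, top 280 mm up, on two 14 mm posts at x 19, y +-100 mm. Because of it a tool must lean about 40 degrees from vertical, fingers pointing down and to the dispenser's rear, to press on the middle of the stack.
- plate: Top plate, blue rigid plastic 150 (x) x 56 (y) x 5 mm, about 60 g, loose, smooth (friction 0.3 between plates). Origin at the centre of its underside, z up; starts 80 mm over the dispenser's origin, same axes. It tips out if over 70 mm overhangs or if pressed in front of the lip; pressing with about 4 N behind the lip and dragging to the front slides it. Overhanging, it can be pinched across its 56 mm width.
- plate_mid: Second plate, grey, same size, origin at the centre of its underside; lies under the blue plate, held back by the lip.
- plate_low: Lowest plate, grey, same size, origin at the centre of its underside; lies on the tray floor.
- chute: Fixed roller chute. Origin at table level, +x in the direction in which it runs downhill (away from the robot). Grey foot 260 x 100 x 8 mm; beyond the lower end a low white unit 85 x 150 mm, 75 mm high, centred at x 198 mm.
- lane: Sloped roller lane, fixed on the chute. Origin on the roller tops at the face of the black stop (lower end), 50 mm above the table; +x runs down the slope, 0.31 rad below level, y level across, z square to the rollers. Eleven free-turning steel rollers, x -12 to -252 mm, 32 mm wide, in a frame 41 mm wide. Stop 18 mm above the rollers. A plate against the stop has its origin at x -75, y 0, z 0 mm.
- guide_mouth (a point): Middle of the lane at the mouth of its yellow side guides, at lane x -105 mm on the roller tops. The guides stand 12 mm above the rollers, 75 mm apart at the mouth, narrowing to 64 mm at x -70 mm and straight from there to the stop. Uphill of the mouth nothing stands beside the frame, so fingers holding a plate's sides fit there.
- lay_here (a point): Point on the roller tops in the middle of the lane's upper half, at lane x -165 mm, axes as the lane's. A plate laid along the lane with its origin about here and let go rolls down to the stop by itself in about a second.
- jar: Clear specimen jar with an orange cap, 48 mm diameter, 60 mm high, standing loose between the dispenser and the chute; origin under its centre.
- jar_b: Another such jar, behind the first; origin under its centre.
Things that resemble listed ones, but are neither listed nor needed, are in the scene too. There is more than one size of the plate; the job needs the largest.

How it is judged:
By the outcome, as a careful person would: the job done as asked, in the order asked, and still so for the second after the job is handed in, with the robot touching nothing.
It also fails if it takes over 67 s, if anything falls off the work surface, if the arm or the gripper's body presses on something with over 40 N, if the wrist force passes 120 N, or if a joint passes its speed limit or range.

### The arm

A 6-joint arm with a two-finger parallel gripper is mounted at the origin on the work surface. World frame = base frame: x ahead of the robot, y to its left, z up, the work surface at z = 0. Lengths are in mm, angles in degrees, forces in N, time in s.
With the tool pointing down it reaches from about 300 to 850 mm from the base axis. Payload 4.2 kg.
Tool frame: the origin (TCP) lies at the very end of the fingers, on their centre line; the grasp point (between the pads) lies 19 mm behind it (hold_point_z is the z of the grasp point in the tool frame, in mm); z points along the fingers, y is the direction in which the jaws open and shut (so a half turn about z gives the same grasp; the last joint's range is limited). The gripper opens to 91 mm and grips with 3 to 60 N. Pads are 32 mm wide; open, the fingers measure 118 mm over their backs; the gripper's body (76 mm by 178 mm) begins 60 mm behind the grasp point.
Start: joints at [-66.177, 18.312, 89.639, -0, 72.044, -1.146], TCP at [242.734, -521.273, 192.776] pointing down, gripper open.
Joint ranges: [-177.97, 177.97], [-48.28, 115.42], [12.27, 149.76], [-77.06, 257.06], [2.81, 150.46], [-146.56, 146.56]. Speed limits (degrees/s): [147.25, 147.25, 180, 180, 180, 180].

### API

Orientations are given as [roll, pitch, yaw] about the fixed x, y, z axes, in that order (R = Rz(yaw) Ry(pitch) Rx(roll)).
In Python, from workcell import state, grab_frame, job_done, hold_point_z gives the robot as it stands. The module is installed in compiled form; this text tells all that it offers.
- The arm moves only by the shell command python3 -m creep 'ROWS' [FORCE]. ROWS is JSON, a list of rows, each a list of 7 numbers: the closure, from 0 (fully open) to 1 (shut), then the shift along the tool's x, y, z in mm, then the turn, a rotation vector about the tool's x, y, z in degrees. A call has 1 to 5 rows; each row shifts and turns the commanded pose from where the row before left it, along the tool's axes as they then stand; what a row does not reach is not made up. A row lasts 1/8 s, in which the tool goes at most 62.5 mm and 10.7 degrees, less where a joint would pass 70% of its speed; a pose out of reach is approached as far as the arm can. A call is refused whole if a number of a shift passes 62.5 or a number of a turn 10.7, either way. A call with a gripper value outside its range is refused whole. The fingers move at their own pace and stop on an object; FORCE is the grip in N (left out, the last holds). Time passes only in rows, so rows that do not move let the fingers close. It gives the time, the measured TCP pose, the force and the opening at its end, in the units of the state.
- state(): the state, without advancing time (a new reading comes with each control period).
- grab_frame(name): name is "scene" or "top" or "wrist"; returns a dict with "frame" (400x640x3 uint8, red, green, blue), "fx", "fy", "cx", "cy" (pixels), "view" (4x4, takes a point from world to camera coordinates). Camera axes: x right, y down, z forward; pixel columns grow to the right and rows downward; lengths in mm; the calibration is good to about 2 mm. A picture is of the moment at which its call begins. There is no depth.
- job_done(): hands the job in, once; it reports no verdict.
The state is a dict: "time_s": time; "qpos": joint angles; "qvel": joint speeds; "effort": joint torques, N m; "ee_pos": TCP position; "ee_rot": TCP orientation; "force": force on the tool from outside, world axes, zero at the start; "torque": the same for the moment, N m; "gripper_width": finger opening in mm.
Only numpy, scipy, OpenCV 4.12 (cv2) and the standard library are available. Lean on these libraries where they do the work, as an engineer would, in place of code of your own. Each camera call takes 0.05 s, during which the arm holds its last target.

## Working session

There is one attempt and no reset: what is moved stays moved. The work goes in short steps, Python scripts to look and compute and a shell command to move; the robot and the scene stay as the last step left them, time stands still between calls to the robot, and variables do not carry over. Pictures are saved under pics/ and viewed, and the job is handed in when it is done.

```bash
ls; mkdir -p pics; python3 - <<'E'
from workcell import *
import workcell,cv2
print(state(), hold_point_z)
for n in("scene","top","wrist"):
    f=grab_frame(n); cv2.imwrite(f"pics/a_{n}.png",f["frame"][:,:,::-1]); print(n,f["fx"],f["fy"],f["cx"],f["cy"],f["view"])
E
```

```text
pics
{'time_s': 0.0, 'qpos': array([-6.61761285e+01,  1.83525841e+01,  8.97076463e+01, -1.01371320e-03,
        7.20417818e+01, -1.14481394e+00]), 'qvel': array([-0.00828304, -0.06676843, -0.08947136,  0.06759523,  0.02867255,
       -0.14083301]), 'effort': array([-1.15212850e-03, -4.12462771e+01, -2.31971687e+01,  7.26676080e-02,
        4.58222372e-02, -1.23278342e-04]), 'ee_pos': array([ 242.50711483, -520.76172348,  191.90244292]), 'ee_rot': array([-1.79897989e+02, -1.07457008e-03,  2.49689979e+01]), 'force': array([-0.0432642 , -0.44318292,  0.31866045]), 'torque': array([ 0.02248819, -0.04236327,  0.01524587]), 'gripper_width': 91.43811989270905} -18.8
scene 422.7464597744472 422.7464597744472 319.95813476601876 203.02809047179042 [[-4.77810124e-01  8.78443852e-01  5.82101451e-03  2.73641621e+02]
 [ 6.48087728e-01  3.56970793e-01 -6.72721450e-01 -2.75213709e+02]
 [-5.93025955e-01 -3.17660591e-01 -7.39872939e-01  1.37861909e+03]
 [ 0.00000000e+00  0.00000000e+00  0.00000000e+00  1.00000000e+00]]
top 429.39489260944157 429.39489260944157 315.58566978075066 197.36749193874746 [[-3.13868026e-03 -9.99976838e-01  6.03922744e-03 -1.26393661e+00]
 [-9.87599591e-01  2.15177708e-03 -1.56979036e-01  6.03088588e+02]
 [ 1.56962405e-01 -6.45704556e-03 -9.87583470e-01  9.93359943e+02]
 [ 0.00000000e+00  0.00000000e+00  0.00000000e+00  1.00000000e+00]]
wrist 320.86382632685627 320.86382632685627 317.86107282267596 204.41755038628028 [[ 4.22598124e-01 -9.06314971e-01 -1.99968592e-03 -5.74742604e+02]
 [-8.78334402e-01 -4.10093333e-01  2.45666720e-01 -2.86583463e+01]
 [-2.23471484e-01 -1.02061902e-01 -9.69352291e-01  3.90876801e+02]
 [ 0.00000000e+00  0.00000000e+00  0.00000000e+00  1.00000000e+00]]
```

View pics/a_scene.png

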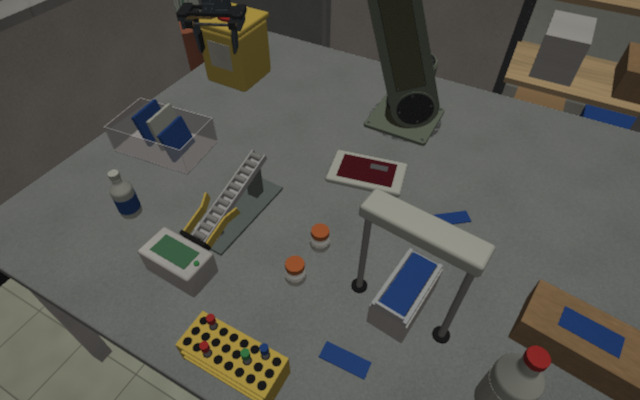

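View pics/a_top.png

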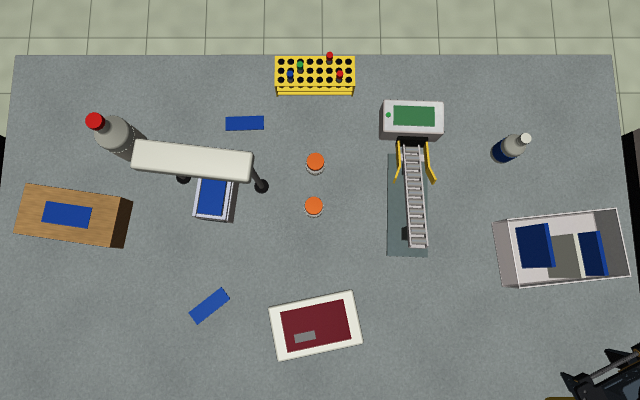

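View pics/a_wrist.png

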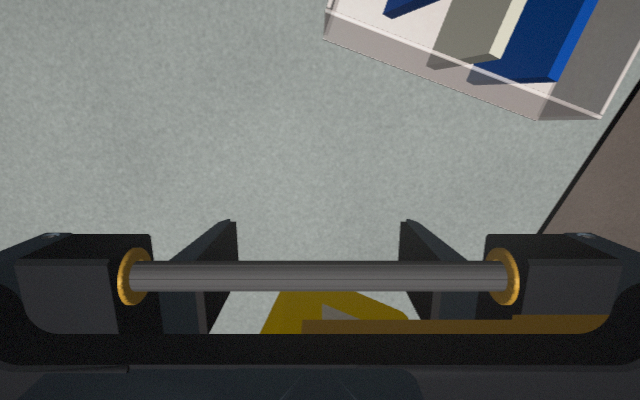

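```bash
cat > h.py <<'E'
import numpy as np,cv2
from workcell import *
from scipy.spatial.transform import Rotation as R
def ray(f,u,v):
    V=f["view"];d=np.array([(u-f["cx"])/f["fx"],(v-f["cy"])/f["fy"],1]);return -V[:3,:3].T@V[:3,3],V[:3,:3].T@d
def atz(f,u,v,z):
    o,d=ray(f,u,v);return o+d*(z-o[2])/d[2]
def proj(f,p):
    V=f["view"];c=V[:3,:3]@np.asarray(p,float)+V[:3,3];return np.array([f["fx"]*c[0]/c[2]+f["cx"],f["fy"]*c[1]/c[2]+f["cy"]])
def crop(f,n,x0,y0,w,h,s):
    im=np.ascontiguousarray(f["frame"][y0:y0+h,x0:x0+w,::-1]);im=cv2.resize(im,None,fx=s,fy=s,interpolation=cv2.INTER_CUBIC)
    cv2.imwrite(f"pics/{n}.png",im)
E
python3 - <<'E'
from h import *
f=grab_frame("top")
crop(f,"b_disp",120,130,150,100,5)
crop(f,"b_chute",370,90,90,170,3.5)
crop(f,"b_jars",290,140,60,90,5)
g=grab_frame("scene"); crop(g,"b_sdisp",340,180,160,170,3.5); crop(g,"b_sch",130,140,160,160,3.7)
E
```

```text
(no output)
```

View pics/b_disp.png

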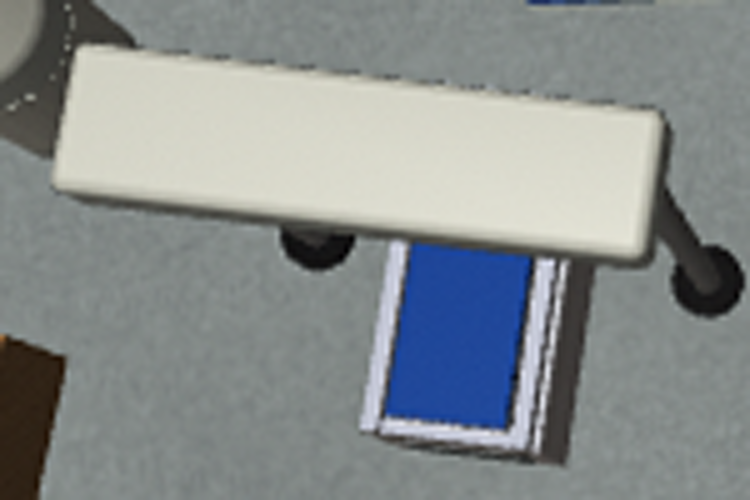

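View pics/b_chute.png

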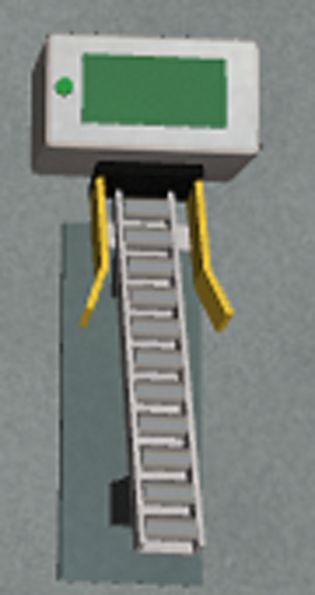

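View pics/b_sdisp.png

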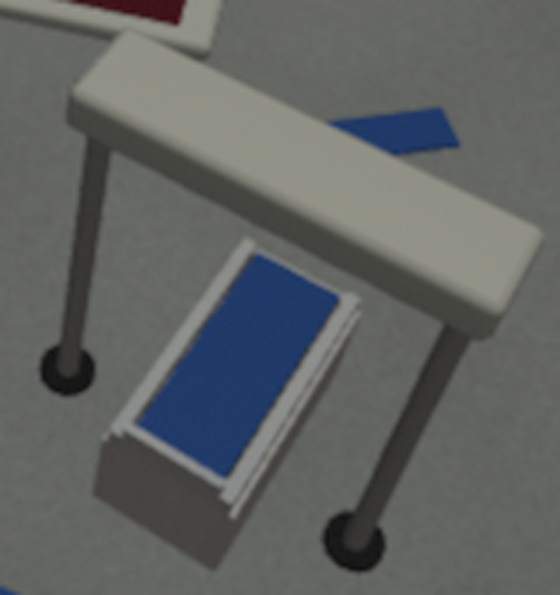

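View pics/b_sch.png

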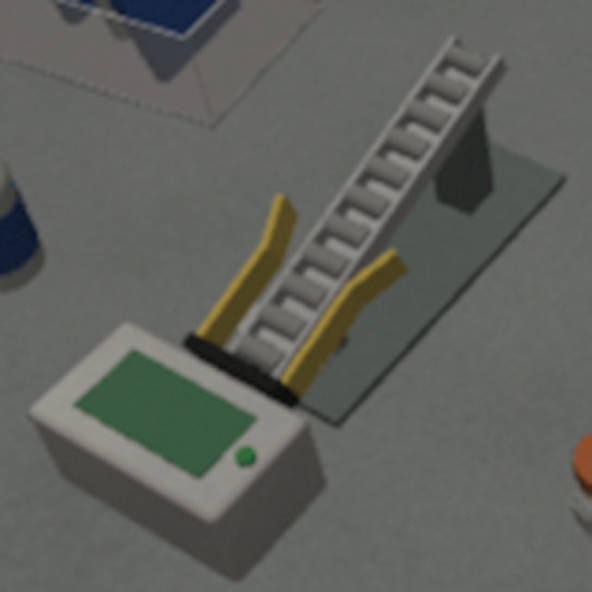

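```bash
cat > fit.py <<'E'
from h import *
from scipy.optimize import least_squares
T=grab_frame("top");S=grab_frame("scene")
def fit(obs,x0):
    def w(q,p):
        c,s=np.cos(q[2]),np.sin(q[2]);return np.array([q[0]+c*p[0]-s*p[1],q[1]+s*p[0]+c*p[1],p[2]])
    fun=lambda q:np.concatenate([proj(f,w(q,p))-uv for f,p,uv in obs])
    r=least_squares(fun,x0,loss='soft_l1');print(r.x[:2],np.degrees(r.x[2]));print(fun(r.x).reshape(-1,2).round(1).tolist());return r.x,w
q,w=fit([(T,(-75,28,85),(197,213)),(T,(-75,-28,85),(221.6,215.6)),(S,(-75,-28,85),(414.9-0,252.3)),(S,(-75,28,85),(437.1,264.9)),(S,(75,-28,85),(379.1,302)),(S,(75,28,85),(405.1,316.6)),
(T,(37,115,280),(136,139.4)),(T,(37,-115,280),(252,152.4))],[480,220,0])
print(w(q,(-83,0,78)))
q,w=fit([(T,(-130,50,8),(387.1,256.3)),(T,(-130,-50,8),(428,256.6)),(T,(240.5,75,75),(383.7,100.6)),(T,(240.5,-75,75),(443.7,102)),(S,(-130,50,8),(283.2,188.1)),(S,(130,50,8),(221,254.9)),
(S,(155.5,-75,75),(163.8,227)),(S,(240.5,-75,75),(138.1,250.8)),(S,(240.5,75,75),(187.3,281.1)),(S,(155.5,75,75),(213.8,253.5))],[500,-220,0])
# lane: upper end rail corners
for lx in (-252,-258,-262,-105,0):
  print(lx)
for uv in [(135,549),(200,546)]:
    pass
c,s=np.cos(.31),np.sin(.31)
ob=[]
# rail upper end and guide mouths in both images
A=[(T,(-258,20.5,0),(370+135/3.5,90+549/3.5)),(T,(-258,-20.5,0),(370+201/3.5,90+547/3.5)),
(T,(-105,37.5,12),(370+84/3.5,90+324/3.5)),(T,(-105,-37.5,12),(370+230/3.5,90+317/3.5)),
(S,(-105,37.5,12),(130+402/3.7,140+254/3.7)),(S,(-105,-37.5,12),(130+281/3.7,140+196/3.7)),
(S,(0,32,12),(130+288/3.7,140+386/3.7)),(S,(-258,20.5,0),(130+500/3.7,140+58/3.7)),(S,(-258,-20.5,0),(130+457/3.7,140+40/3.7))]
def lw(q,p):
    a=(c*p[0]+s*p[2], p[1], 50-s*p[0]+c*p[2]);cy,sy=np.cos(q[2]),np.sin(q[2]);return np.array([q[0]+cy*a[0]-sy*a[1],q[1]+sy*a[0]+cy*a[1],a[2]])
fun=lambda q:np.concatenate([proj(f,lw(q,p))-uv for f,p,uv in A])
r=least_squares(fun,[600,-220,0],loss='soft_l1');print("lane",r.x[:2],np.degrees(r.x[2]));print(fun(r.x).reshape(-1,2).round(1).tolist())
print("lay",lw(r.x,(-165,0,0)))
for n,a in (("jar",(314,205)),("jarb",(315,161))): print(n,atz(T,*a,60))
for u,v in ((269,308),(350,291),(362,345),(279,360)): print("tablet",atz(T,u,v,18))
E
python3 fit.py
```

```text
[631.0979079  238.43596035] 1793.452282156059
[[-1.0, 0.5], [-1.7, 0.6], [-1.8, -1.1], [-0.2, -1.3], [-0.4, -0.3], [-1.0, 0.2], [-3.5, -0.9], [-0.2, -0.8]]
[548.63929767 247.90050466  78.        ]
[ 596.69402144 -233.35064363] -2.033310246075822
[[-0.2, -2.8], [-0.6, -1.7], [-1.4, -0.5], [-0.2, 0.1], [-2.6, -0.0], [-2.2, 0.7], [0.7, -3.2], [-1.5, -1.4], [0.9, -1.6], [1.1, -2.6]]
-252
-258
-262
-105
0
lane [ 729.69252646 -231.67135182] -1.3456086692852554
[[-0.4, -2.2], [-0.7, -1.2], [2.7, -1.7], [-6.9, 1.0], [-2.6, -3.7], [5.1, 0.3], [1.2, -2.6], [0.0, -0.9], [-1.6, -1.4]]
lay [ 572.60082009 -227.98132725  100.33467501]
jar [582.66816834   1.05680311  60.        ]
jarb [690.52350223  -1.64704148  60.        ]
tablet [339.79545647 109.33305544  18.        ]
tablet [378.95527235 -85.34724153  18.        ]
tablet [ 253.80423809 -111.79178038   18.        ]
tablet [220.76295579  84.18239885  18.        ]
```

The blue plates in the top image that could be confused: the tray plate under the bar (213,195), loose ones at (245,123) and (210,306), one on the cardboard box (67,214), and upright ones in the clear box (535,246) and (592,253). I pick (213,195): it lies in the aluminium tray under the lamp bar, and the close crop b_disp confirms this. The fits put the dispenser at (631, 238) with yaw −6.5°, and the chute at yaw about −1.7°. First I raise the tool, turn it and close the fingers.

```bash
cat >> h.py <<'E'
D=(631.,238.4,-6.55)
def dw(p,D=D):
    c,s=np.cos(np.radians(D[2])),np.sin(np.radians(D[2]));return np.array([D[0]+c*p[0]-s*p[1],D[1]+s*p[0]+c*p[1],p[2]])
def todw(P,D=D):
    c,s=np.cos(np.radians(D[2])),np.sin(np.radians(D[2]));x,y=P[0]-D[0],P[1]-D[1];return np.array([c*x+s*y,-s*x+c*y,P[2]])
def rot(yaw,lean): return R.from_euler('xyz',[180,0,yaw],degrees=True)*R.from_euler('y',lean,degrees=True)
def delta(P,yaw,lean):
    s=state();r=R.from_euler('xyz',s["ee_rot"],degrees=True)
    print("t",round(s["time_s"],2),"shift",r.inv().apply(np.array(P)-s["ee_pos"]).round(1),"turn",(r.inv()*rot(yaw,lean)).as_rotvec(degrees=True).round(2),"ee",s["ee_pos"].round(1),s["ee_rot"].round(1),"F",s["force"].round(2),"w",round(s["gripper_width"],1))
E
python3 -m creep '[[1,0,0,-30,0,0,10.5],[1,0,0,-30,0,0,10.5],[1,0,0,0,0,0,10.5]]' 20
python3 - <<'E'
from h import *
delta(dw((-70,0,200)),-6.55,0)
E
```

```text
time_s: 0.72
ee_pos: [243.3, -522.6, 255.6]
ee_rot: [179.7, -0.2, -6.9]
force: [0.0, -0.1, -0.0]
gripper_width: 63.7
t 0.72 shift [ 223.6 -801.8   52.3] turn [ 0.28 -0.17 -0.33] ee [ 243.3 -522.6  255.6] [179.7  -0.2  -6.9] F [ 0.03 -0.15 -0.02] w 63.7
```

```bash
python3 -m creep '[[1,16,-57,0,0,0,0],[1,16,-57,0,0,0,0],[1,16,-57,0,0,0,0],[1,16,-57,0,0,0,0],[1,16,-57,0,0,0,0]]'
python3 -m creep '[[1,16,-57,0,0,0,0],[1,16,-57,0,0,0,0],[1,16,-57,0,0,0,0],[1,16,-57,0,0,0,0],[1,16,-57,0,0,0,0]]'
python3 -m creep '[[1,16,-57,0,0,0,0],[1,16,-57,0,0,0,0],[1,10,-57,0,0,0,0],[1,0,-57,0,0,0,0],[1,0,0,0,0,0,0]]'
python3 - <<'E'
from h import *
delta(dw((-70,0,200)),-6.55,0)
f=grab_frame("wrist");cv2.imwrite("pics/c_w.png",f["frame"][:,:,::-1])
E
```

```text
time_s: 1.35
ee_pos: [355.1, -245.5, 252.9]
ee_rot: [180.0, -0.1, -6.6]
force: [0.5, -0.2, -0.4]
gripper_width: 13.5
time_s: 1.98
ee_pos: [467.0, 28.8, 253.0]
ee_rot: [180.0, -0.1, -6.5]
force: [0.5, -0.3, -0.3]
gripper_width: 0.5
time_s: 2.6
ee_pos: [534.1, 252.1, 251.7]
ee_rot: [-180.0, 0.1, -6.3]
force: [-0.9, -1.1, -0.5]
gripper_width: 0.6
t 2.6 shift [27.9  2.8 51.7] turn [-0.02  0.06  0.3 ] ee [534.1 252.1 251.7] [-1.8e+02  1.0e-01 -6.3e+00] F [-0.94 -1.14 -0.51] w 0.6
```

View pics/c_w.png

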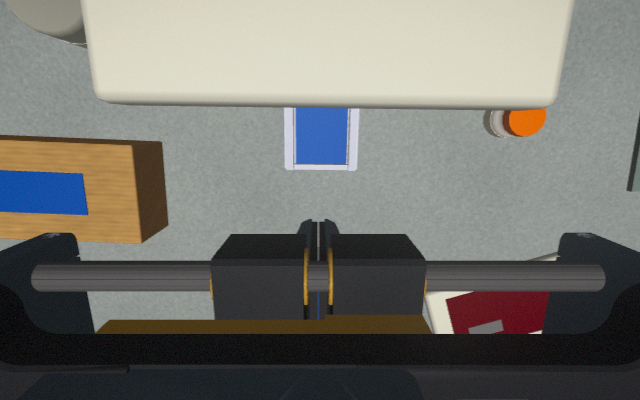

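```bash
python3 - <<'E'
from h import *
f=grab_frame("wrist");crop(f,"c_wc",260,90,120,100,6)
import pickle;pickle.dump(f,open("w1.pkl","wb"))
E
```

```text
(no output)
```

View pics/c_wc.png

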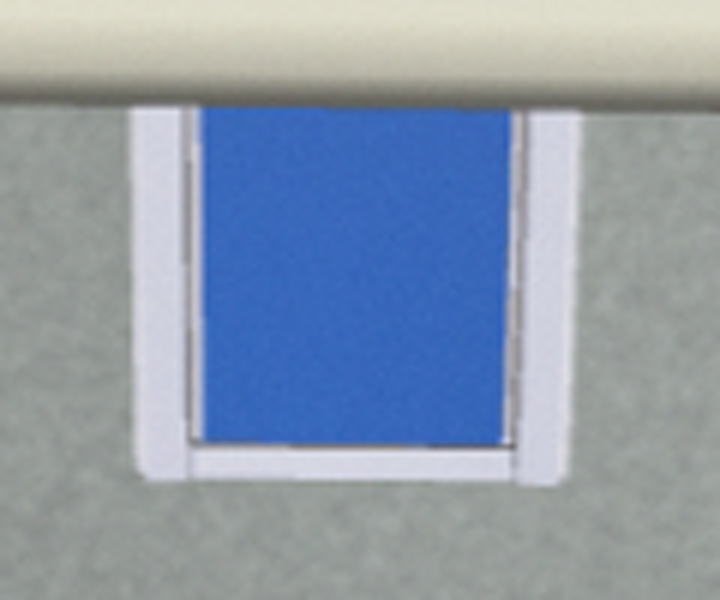

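```bash
python3 - <<'E'
from h import *
import pickle;f=pickle.load(open("w1.pkl","rb"))
a=atz(f,294,163.5,85);b=atz(f,343.8,163.7,85);l=(atz(f,292,169.7,78)+atz(f,346,170.3,78))/2
print(a,b,np.linalg.norm(a-b),np.degrees(np.arctan2((a-b)[0]*-1,(a-b)[1])))
print("lip",l,dw((-83,0,78)),"front",(a+b)/2,dw((-75,0,85)))
E
```

```text
[561.42705601 272.91543701  85.        ] [555.04583999 217.47948982  85.        ] 55.80200855583876 -6.566400418959735
lip [550.06161968 245.95082789  78.        ] [548.54176682 247.86782872  78.        ] front [558.236448   245.19746341  85.        ] [556.48954833 246.95526692  85.        ]
```

```bash
sed -i 's/^D=.*/D=(632.4,236.9,-6.55)/' h.py
python3 -m creep '[[1,0,0,0,0,10,0],[1,0,0,0,0,10,0],[1,0,0,0,0,10,0],[1,0,0,0,0,10,0],[1,0,0,0,0,0,0]]'
python3 - <<'E'
from h import *
print(todw(state()["ee_pos"]))
delta(dw((-47,0,172)),-6.55,40)
E
```

```text
time_s: 3.32
ee_pos: [549.0, 222.6, 273.6]
ee_rot: [-179.2, -37.0, -4.5]
force: [1.3, 0.2, 0.6]
gripper_width: 0.3
[-81.27423807 -23.70633076 273.60925304]
t 3.33 shift [-33.2 -21.  102.6] turn [-2.11  2.99  1.62] ee [549.  222.6 273.6] [-179.2  -37.    -4.5] F [1.32 0.16 0.57] w 0.3
```

```bash

python3 -m creep '[[1,-16,-10,0,-1,1.5,0.8],[1,-17,-11,0,-1,1.5,0.8],[1,0,0,25,0,0,0],[1,0,0,25,0,0,0],[1,0,0,0,0,0,0]]'
python3 - <<'E'
from h import *
delta(dw((-47,0,172)),-6.55,40)
delta(dw((17,0,107)),-6.55,40)
E
```

```text
time_s: 3.95
ee_pos: [573.9, 220.4, 234.3]
ee_rot: [-179.1, -36.5, -4.0]
force: [-0.2, 0.0, 0.3]
gripper_width: 0.5
t 3.95 shift [-28.8 -21.7  56.5] turn [-2.55  3.56  2.  ] ee [573.9 220.4 234.3] [-179.1  -36.5   -4. ] F [-0.21  0.02  0.3 ] w 0.5
t 3.95 shift [-16.  -17.3 146.8] turn [-2.55  3.56  2.  ] ee [573.9 220.4 234.3] [-179.1  -36.5   -4. ] F [-0.21  0.02  0.3 ] w 0.5
```

```bash

python3 -c "
from h import *;print(state()['qpos'].round(1), todw(state()['ee_pos']).round(1))"
python3 -m creep '[[1,0,0,20,0,0,0],[1,0,0,20,0,0,0],[1,0,0,10,0,0,0]]'
python3 - <<'E'
from h import *
print(state()['qpos'].round(1))
delta(dw((17,0,107)),-6.55,40)
E
```

```text
[ 30.8   6.4 109.9 -33.   36.7 146.5] [-56.2 -23.1 234.3]
time_s: 4.32
ee_pos: [605.9, 217.1, 198.4]
ee_rot: [-178.8, -36.2, -3.7]
force: [-0.8, -0.5, -0.7]
gripper_width: 0.3
[ 28.   10.6 110.3 -34.2  31.3 146.5]
t 4.33 shift [-19.9 -18.5  99. ] turn [-2.97  3.86  2.2 ] ee [605.9 217.1 198.4] [-178.8  -36.2   -3.7] F [-0.83 -0.47 -0.74] w 0.3
```

Joint 6 is on its 146.5° limit. I'll back out and use the half-turn grasp instead.

```bash

python3 -m creep '[[1,0,0,-40,0,0,0],[1,0,0,-40,0,0,0],[1,0,0,-30,0,0,-10.5],[1,0,0,0,0,0,-10.5],[1,0,0,0,0,0,-10.5]]'
python3 -m creep '[[1,0,0,0,0,0,-10.5],[1,0,0,0,0,0,-10.5],[1,0,0,0,0,0,-10.5],[1,0,0,0,0,0,-10.5],[1,0,0,0,0,0,-10.5]]'
python3 -m creep '[[1,0,0,0,0,0,-10.5],[1,0,0,0,0,0,-10.5],[1,0,0,0,0,0,-10.5],[1,0,0,0,0,0,-10.5],[1,0,0,0,0,0,-10.5]]'
python3 -m creep '[[1,0,0,0,0,0,-10.5],[1,0,0,0,0,0,-10.5],[1,0,0,0,0,0,-10.5],[1,0,0,0,0,0,0]]'
cat >> h.py <<'E'
def rot(yaw,lean): return R.from_euler('xyz',[180,0,yaw+180],degrees=True)*R.from_euler('y',-lean,degrees=True)
E
python3 - <<'E'
from h import *
print(state()['qpos'].round(1))
delta(dw((-47,0,172)),-6.55,40)
E
```

```text
time_s: 4.95
ee_pos: [540.4, 219.3, 288.9]
ee_rot: [159.8, -30.8, 34.2]
force: [0.5, -0.3, -0.2]
gripper_width: 0.8
time_s: 5.58
ee_pos: [540.5, 219.1, 288.1]
ee_rot: [144.0, -4.4, 82.5]
force: [0.1, 0.1, -0.6]
gripper_width: 0.4
time_s: 6.2
ee_pos: [540.6, 219.1, 288.1]
ee_rot: [152.6, 24.8, 127.4]
force: [-0.8, -0.4, 0.2]
gripper_width: 0.7
time_s: 6.7
ee_pos: [540.6, 219.1, 288.1]
ee_rot: [170.0, 35.0, 161.4]
force: [0.3, -0.8, -0.2]
gripper_width: 0.5
[ 32.7   1.1 107.4 -28.6  44.  -26. ]
t 6.7 shift [ 37.6  15.8 119.9] turn [ 2.6  -4.1  -9.93] ee [540.6 219.1 288.1] [170.   35.  161.4] F [ 0.28 -0.81 -0.19] w 0.5
```

```bash

python3 -m creep '[[1,18,8,0,1.3,-2,-5],[1,18,8,0,1.3,-2,-5],[1,0,0,0,0,0,0]]'
python3 - <<'E'
from h import *
delta(dw((17,0,105)),-6.55,40)
E
```

```text
time_s: 7.08
ee_pos: [514.5, 243.2, 266.9]
ee_rot: [-179.8, 39.8, 173.8]
force: [-0.3, 0.3, -0.3]
gripper_width: 0.5
t 7.08 shift [-1.000e-01  7.100e+00  2.107e+02] turn [ 0.02 -0.22  0.23] ee [514.5 243.2 266.9] [-179.8   39.8  173.8] F [-0.25  0.32 -0.25] w 0.5
```

```bash

python3 -m creep '[[1,0,7,30,0,0,0],[1,0,0,40,0,0,0],[1,0,0,40,0,0,0],[1,0,0,40,0,0,0],[1,0,0,0,0,0,0]]'
python3 - <<'E'
from h import *
delta(dw((17,0,105)),-6.55,40)
f=grab_frame("scene");crop(f,"d_s",340,160,160,170,3.5)
E
```

```text
time_s: 7.7
ee_pos: [613.0, 236.6, 151.0]
ee_rot: [-179.8, 39.7, 173.5]
force: [-0.1, -0.3, 1.1]
gripper_width: 0.2
t 7.7 shift [ 1.6  2.7 58.6] turn [-0.2  -0.26  0.05] ee [613.  236.6 151. ] [-179.8   39.7  173.5] F [-0.08 -0.3   1.05] w 0.2
```

View pics/d_s.png

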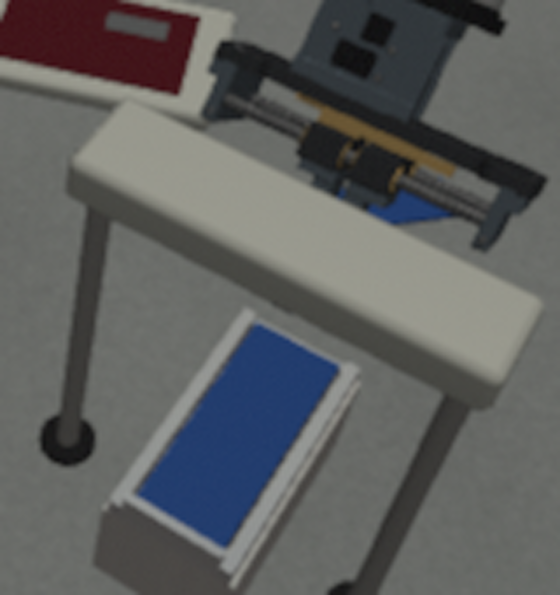

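```bash

python3 -m creep '[[1,1,2,25,0,0,0],[1,0,0,25,0,0,0],[1,0,0,5,0,0,0],[1,0,0,0,0,0,0]]'
python3 -m creep '[[1,1.9,0,2.3,0,0,0],[1,0,0,0,0,0,0]]'
python3 -c "
from h import *;print(todw(state()['ee_pos']).round(1),state()['force'])"
```

```text
time_s: 8.25
ee_pos: [646.7, 236.7, 111.8]
ee_rot: [-179.9, 40.0, 173.6]
force: [0.3, 0.0, -0.1]
gripper_width: 0.4
time_s: 8.5
ee_pos: [646.3, 236.6, 107.9]
ee_rot: [-179.9, 39.9, 173.7]
force: [-0.1, -0.6, 0.3]
gripper_width: 0.5
[ 13.9   1.3 107.9] [-0.11575346 -0.57810059  0.28798867]
```

```bash

python3 -m creep '[[1,1.9,0,2.3,0,0,0],[1,1.9,0,2.3,0,0,0],[1,0,0,0,0,0,0]]' | egrep 'pos|force'
for i in 1; do python3 -m creep '[[1,1.3,0,1.5,0,0,0],[1,0,0,0,0,0,0]]'| egrep 'pos|force'; done
python3 -m creep '[[1,1.3,0,1.5,0,0,0],[1,0,0,0,0,0,0]]'| egrep 'pos|force'
```

```text
ee_pos: [646.4, 236.3, 100.9]
force: [0.0, -0.0, 0.4]
ee_pos: [646.5, 236.4, 99.1]
force: [0.1, -0.7, -0.4]
ee_pos: [646.5, 236.4, 97.2]
force: [0.9, -0.6, 0.0]
```

```bash

python3 -m creep '[[1,0.6,0,0.8,0,0,0],[1,0,0,0,0,0,0]]'| egrep 'pos|force'
python3 -m creep '[[1,0.6,0,0.8,0,0,0],[1,0,0,0,0,0,0]]'| egrep 'pos|force'
```

```text
ee_pos: [646.6, 236.4, 96.3]
force: [-0.3, -0.8, -0.6]
ee_pos: [646.6, 236.4, 95.3]
force: [0.4, -0.8, 1.1]
```

```bash

python3 -m creep '[[1,0.6,0,0.8,0,0,0],[1,0,0,0,0,0,0]]'| egrep 'pos|force'
```

```text
ee_pos: [646.7, 236.4, 94.3]
force: [-0.6, -0.1, -0.9]
```

```bash

python3 -m creep '[[1,0.6,0,0.8,0,0,0],[1,0,0,0,0,0,0]]'| egrep 'pos|force'
```

```text
ee_pos: [646.7, 236.4, 93.3]
force: [0.8, 0.4, -0.2]
```

```bash

python3 -m creep '[[1,0.6,0,0.8,0,0,0],[1,0,0,0,0,0,0]]'| egrep 'pos|force'
```

```text
ee_pos: [646.8, 236.4, 92.3]
force: [0.7, -0.9, 0.4]
```

```bash

python3 -m creep '[[1,0.6,0,0.8,0,0,0],[1,0,0,0,0,0,0]]'| egrep 'pos|force'
```

```text
ee_pos: [646.8, 236.3, 91.3]
force: [-0.5, 0.3, -0.1]
```

```bash

python3 -m creep '[[1,0.6,0,0.8,0,0,0],[1,0,0,0,0,0,0]]'| egrep 'pos|force'
```

```text
ee_pos: [646.9, 236.3, 90.3]
force: [-0.1, 0.0, -0.2]
```

```bash
python3 - <<'E'
from h import *
f=grab_frame("scene");crop(f,"e_s",350,230,110,100,6)
f=grab_frame("wrist");cv2.imwrite("pics/e_w.png",f["frame"][:,:,::-1])
E
```

```text
(no output)
```

View pics/e_s.png

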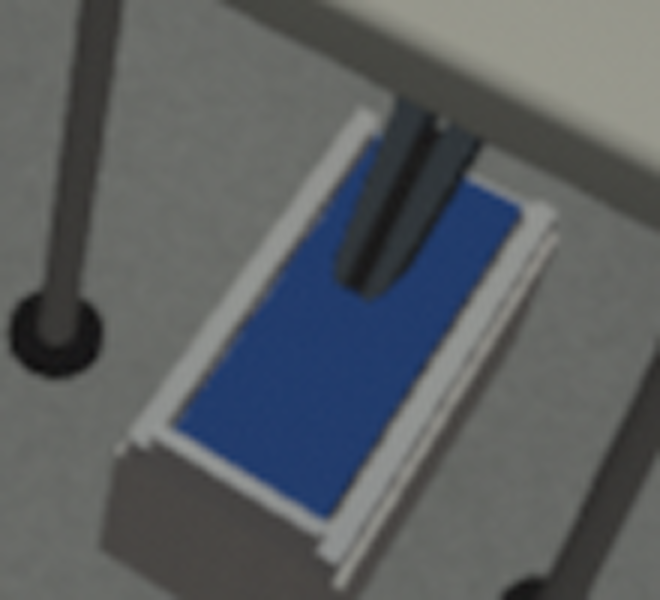

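View pics/e_w.png

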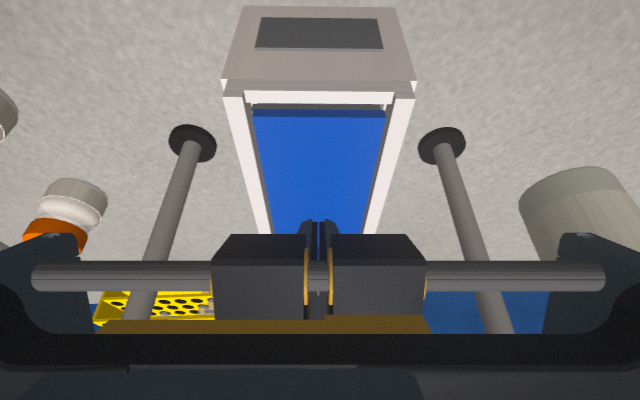

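```bash

python3 -m creep '[[1,0.6,0,0.8,0,0,0],[1,0,0,0,0,0,0]]'| egrep 'pos|force'
```

```text
ee_pos: [646.9, 236.3, 89.3]
force: [-0.1, -0.1, 0.0]
```

```bash

python3 -m creep '[[1,0.6,0,0.8,0,0,0],[1,0,0,0,0,0,0]]'| egrep 'pos|force'
```

```text
ee_pos: [647.0, 236.3, 88.3]
force: [0.1, -0.2, 0.7]
```

```bash

python3 -m creep '[[1,0.6,0,0.8,0,0,0],[1,0,0,0,0,0,0]]'| egrep 'pos|force'
```

```text
ee_pos: [647.0, 236.3, 87.3]
force: [-0.1, -0.1, 0.8]
```

```bash

python3 -m creep '[[1,0.6,0,0.8,0,0,0],[1,0,0,0,0,0,0]]'| egrep 'pos|force'
```

```text
ee_pos: [647.1, 236.3, 86.3]
force: [-0.1, -0.3, 0.7]
```

```bash

python3 -m creep '[[1,0.3,0,0.4,0,0,0],[1,0,0,0,0,0,0]]'| egrep 'pos|force'
```

```text
ee_pos: [647.2, 236.3, 85.9]
force: [0.1, -0.1, -0.5]
```

```bash

python3 -m creep '[[1,0.3,0,0.4,0,0,0],[1,0,0,0,0,0,0]]'| egrep 'time|pos|force'
```

```text
time_s: 12.72
ee_pos: [647.2, 236.3, 85.4]
force: [0.1, -0.0, 0.3]
```

```bash

python3 -m creep '[[1,0.3,0,0.4,0,0,0],[1,0,0,0,0,0,0]]'| egrep 'pos|force'
```

```text
ee_pos: [647.2, 236.4, 84.9]
force: [0.0, 0.1, -0.2]
```

```bash

python3 -m creep '[[1,0.3,0,0.4,0,0,0],[1,0,0,0,0,0,0]]'| egrep 'pos|force'
```

```text
ee_pos: [647.2, 236.3, 84.3]
force: [0.2, 0.7, 0.0]
```

```bash

python3 -m creep '[[1,0.3,0,0.4,0,0,0],[1,0,0,0,0,0,0]]'| egrep 'time|pos|force'
```

```text
time_s: 13.48
ee_pos: [647.3, 236.3, 83.9]
force: [-0.0, -0.1, -0.4]
```

```bash

python3 -m creep '[[1,0.3,0,0.4,0,0,0],[1,0,0,0,0,0,0]]'| egrep 'pos|force'
python3 - <<'E'
from h import *
f=grab_frame("scene");crop(f,"f_s",375,250,60,55,10)
s=state()['ee_pos'];print(proj(f,s), todw(s))
E
```

```text
ee_pos: [647.3, 236.3, 83.4]
force: [-0.8, 0.2, -0.2]
[404.91631986 288.04352007] [14.85604908  1.11006523 83.38124792]
```

View pics/f_s.png

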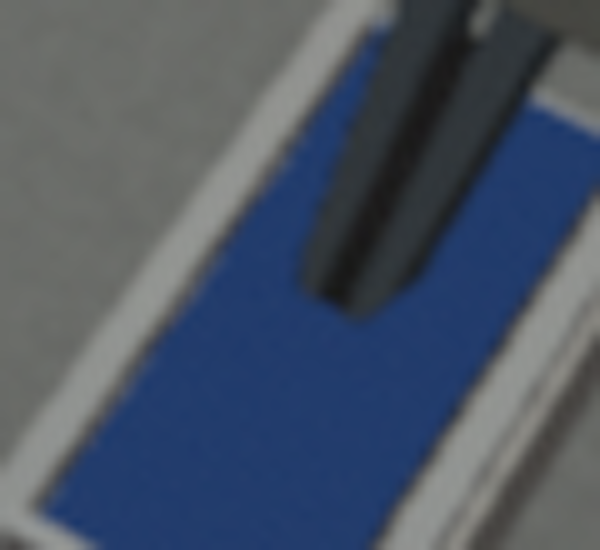

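```bash

python3 - <<'E'
from h import *
f=grab_frame("wrist");s=state();p=s['ee_pos'];r=R.from_euler('xyz',s["ee_rot"],degrees=True)
print(s['force'],s['torque'])
for o in ((0,0,0),(0,0,-19),(16,0,0),(-16,0,0),(10,0,0),(-10,0,0),(0,0,-60)): print(o,proj(f,p+r.apply(o)).round(1))
f=grab_frame("scene")
for o in ((0,0,0),(0,0,-19),(16,0,0),(-16,0,0),(-8,0,0),(0,0,-60)): print(o,proj(f,p+r.apply(o)).round(1))
f=grab_frame("wrist");crop(f,"f_w",260,180,120,80,6)
E
```

```text
[-0.38639286  0.09613234 -0.34656209] [0.12007296 0.30093986 0.01528954]
(0, 0, 0) [318.9 234.5]
(0, 0, -19) [319.  245.6]
(16, 0, 0) [318.9 210.1]
(-16, 0, 0) [318.9 257.9]
(10, 0, 0) [318.9 219.4]
(-10, 0, 0) [318.9 249.2]
(0, 0, -60) [319.4 279. ]
(0, 0, 0) [404.9 288. ]
(0, 0, -19) [408.8 280. ]
(16, 0, 0) [406.9 286.4]
(-16, 0, 0) [402.9 289.8]
(-8, 0, 0) [403.9 288.9]
(0, 0, -60) [417.4 262.2]
```

View pics/f_w.png

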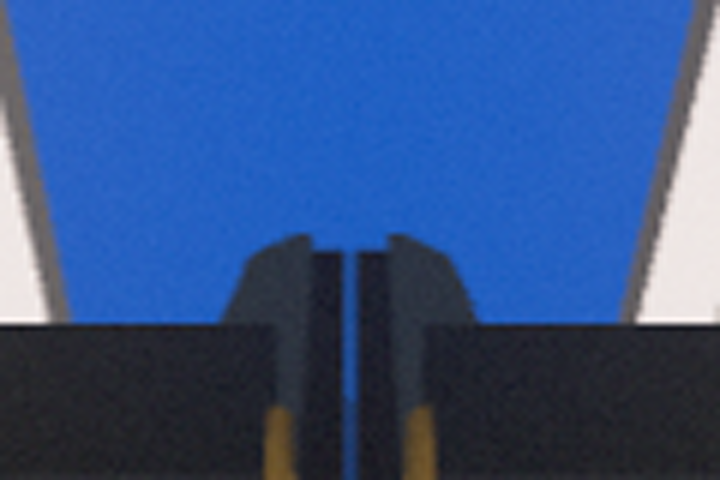

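```bash

python3 -m creep '[[1,0.4,0,0.5,0,0,0],[1,0.1,0,0.1,0,0,0]]'| egrep 'pos|force'
```

```text
ee_pos: [647.3, 236.3, 82.5]
force: [0.1, 1.2, -0.8]
```

```bash

python3 -m creep '[[1,0.4,0,0.5,0,0,0],[1,0.1,0,0.1,0,0,0]]'| egrep 'pos|force'
```

```text
ee_pos: [647.3, 236.3, 81.8]
force: [-0.0, 0.3, 0.0]
```

```bash

python3 -m creep '[[1,0.4,0,0.5,0,0,0],[1,0.1,0,0.1,0,0,0]]'| egrep 'pos|force'
```

```text
ee_pos: [647.3, 236.3, 81.0]
force: [0.2, -0.1, -0.6]
```

```bash

python3 -m creep '[[1,0.4,0,0.5,0,0,0],[1,0.1,0,0.1,0,0,0]]'| egrep 'pos|force'
```

```text
ee_pos: [647.3, 236.3, 80.2]
force: [0.1, 0.1, -0.1]
```

```bash

python3 -m creep '[[1,0.4,0,0.5,0,0,0],[1,0.1,0,0.1,0,0,0]]'| egrep 'pos|force'
```

```text
ee_pos: [647.4, 236.3, 79.8]
force: [-1.0, -0.3, 1.8]
```

```bash

python3 -m creep '[[1,0.4,0,0.5,0,0,0],[1,0.1,0,0.1,0,0,0]]'| egrep 'pos|force'
```

```text
ee_pos: [647.7, 236.4, 79.5]
force: [-0.7, -0.0, 3.6]
```

```bash

python3 -m creep '[[1,0.4,0,0.5,0,0,0],[1,0.1,0,0.1,0,0,0]]'| egrep 'pos|force'
```

```text
ee_pos: [648.0, 236.5, 79.3]
force: [-1.8, -0.6, 6.9]
```

```bash

python3 -m creep '[[1,0.4,0,0.5,0,0,0],[1,0.1,0,0.1,0,0,0]]'| egrep 'time|pos|force'
python3 - <<'E'
from h import *
f=grab_frame("scene");crop(f,"g_s",375,250,60,55,10)
s=state()['ee_pos'];print(proj(f,s), todw(s))
E
```

```text
time_s: 15.92
ee_pos: [648.4, 236.6, 79.2]
force: [-3.1, -0.1, 9.2]
[404.5113304  289.58829205] [15.89654727  1.46081739 79.13731229]
```

View pics/g_s.png

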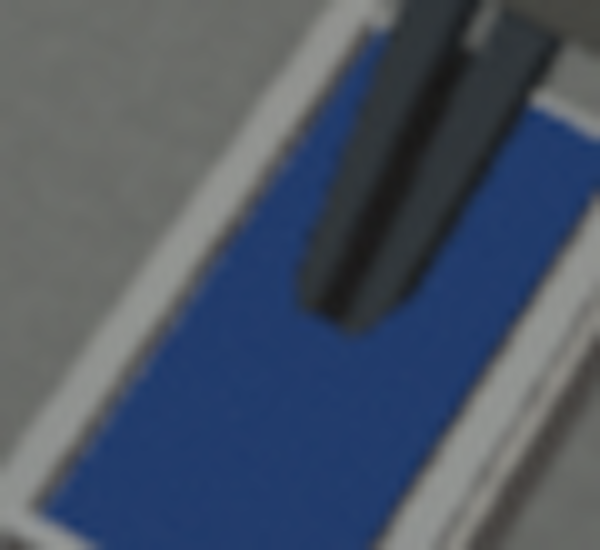

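```bash

python3 -m creep '[[1,-5.1,0,-6.1,0,0,0],[1,-11.5,1.5,9.6,0,0,0],[1,1.9,0,2.3,0,0,0],[1,1.6,0,1.9,0,0,0],[1,0,0,0,0,0,0]]'
python3 - <<'E'
from h import *
print(todw(state()['ee_pos']),state()['force'])
E
```

```text
time_s: 16.6
ee_pos: [662.1, 236.0, 79.7]
ee_rot: [-179.8, 39.9, 173.7]
force: [0.0, -1.2, 2.6]
gripper_width: 0.0
[29.62687596  2.50938934 79.65496877] [ 0.03097941 -1.21857759  2.6192765 ]
```

```bash

python3 -m creep '[[1,0.5,0,0.6,0,0,0],[1,4.6,0,-3.9,0,0,0],[1,4.6,0,-3.9,0,0,0],[1,0,0,0,0,0,0]]'
python3 - <<'E'
from h import *
print(todw(state()['ee_pos']),state()['force'])
f=grab_frame("scene");crop(f,"h_s",360,240,90,80,8)
E
```

```text
time_s: 17.1
ee_pos: [650.0, 237.9, 79.3]
ee_rot: [-179.9, 39.9, 173.7]
force: [-1.8, 0.2, 6.5]
gripper_width: 0.5
[17.36764912  2.95159778 79.3399763 ] [-1.84679728  0.1886532   6.50590928]
```

View pics/h_s.png

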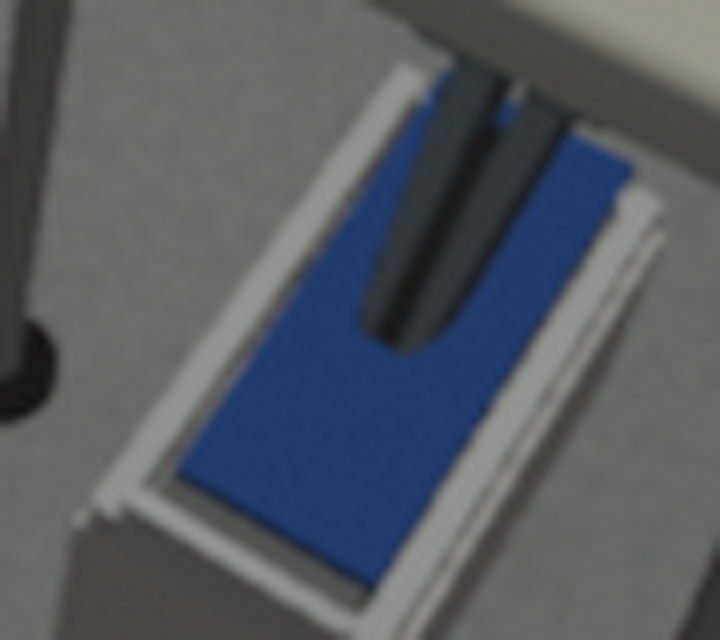

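```bash

python3 -m creep '[[1,4.4,0,-4.1,0,0,0],[1,4.6,0,-3.9,0,0,0],[1,4.6,0,-3.9,0,0,0],[1,0,0,0,0,0,0]]'
python3 - <<'E'
from h import *
print(todw(state()['ee_pos']),state()['force'])
E
```

```text
time_s: 17.65
ee_pos: [631.7, 239.6, 79.3]
ee_rot: [-179.8, 39.9, 173.8]
force: [-1.9, 1.0, 6.6]
gripper_width: 0.6
[-0.95720812  2.59676837 79.32166744] [-1.94424151  0.99933433  6.56127883]
```

```bash

python3 -m creep '[[1,4.4,0,-4.1,0,0,0],[1,4.6,0,-3.9,0,0,0],[1,4.6,0,-3.9,0,0,0],[1,4.6,0,-3.9,0,0,0],[1,0,0,0,0,0,0]]'
python3 - <<'E'
from h import *
print(todw(state()['ee_pos']),state()['force'])
f=grab_frame("top");crop(f,"i_t",180,150,80,80,8)
f=grab_frame("scene");crop(f,"i_s",360,210,90,110,6)
E
```

```text
time_s: 18.27
ee_pos: [607.7, 242.2, 79.5]
ee_rot: [-179.8, 39.9, 173.8]
force: [-0.8, 0.7, 4.0]
gripper_width: 0.4
[-25.17627093   2.47326148  79.49550354] [-0.8154251   0.73858089  4.01415746]
```

View pics/i_t.png

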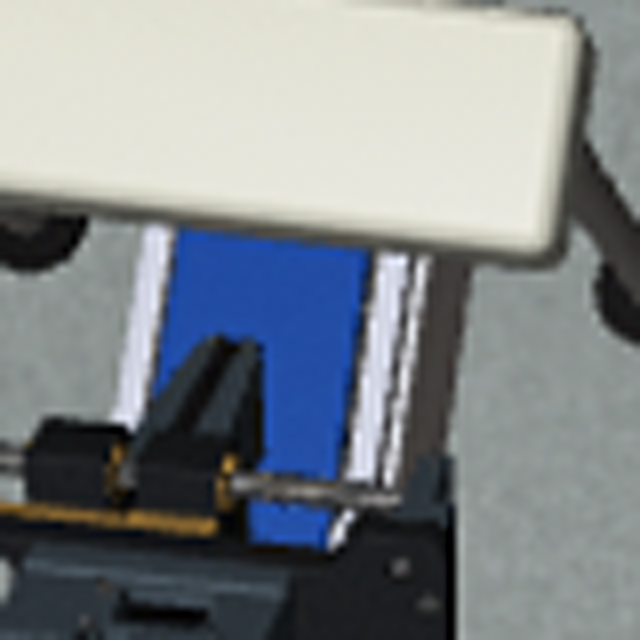

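View pics/i_s.png

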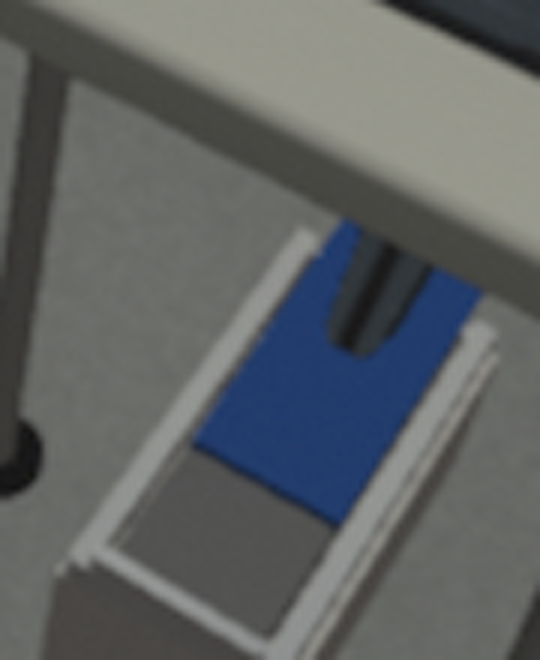

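```bash
python3 - <<'E'
from h import *
f=grab_frame("scene")
for u,v in((392.5,284.7),(415.8,297.3),(379.1,302),(405.1,316.6)): print(todw(atz(f,u,v,85)))
E
```

```text
[ 23.52652304 -22.93276208  85.        ]
[22.21340531 28.85975531 85.        ]
[ 73.57925593 -25.68029699  85.        ]
[71.97535669 30.81673374 85.        ]
```

```bash

python3 -m creep '[[1,3.2,0,-2.5,0,0,0],[1,3.1,0,-2.6,0,0,0],[1,0,0,0,0,0,0]]'
python3 - <<'E'
from h import *
print(todw(state()['ee_pos']),state()['force'])
f=grab_frame("scene");crop(f,"j_s",370,250,80,60,10)
E
```

```text
time_s: 18.8
ee_pos: [600.1, 243.0, 79.5]
ee_rot: [-179.8, 39.9, 173.7]
force: [-0.7, -0.6, 2.7]
gripper_width: 0.5
[-32.82730239   2.38566053  79.54783187] [-0.71696272 -0.64441196  2.71996872]
```

View pics/j_s.png

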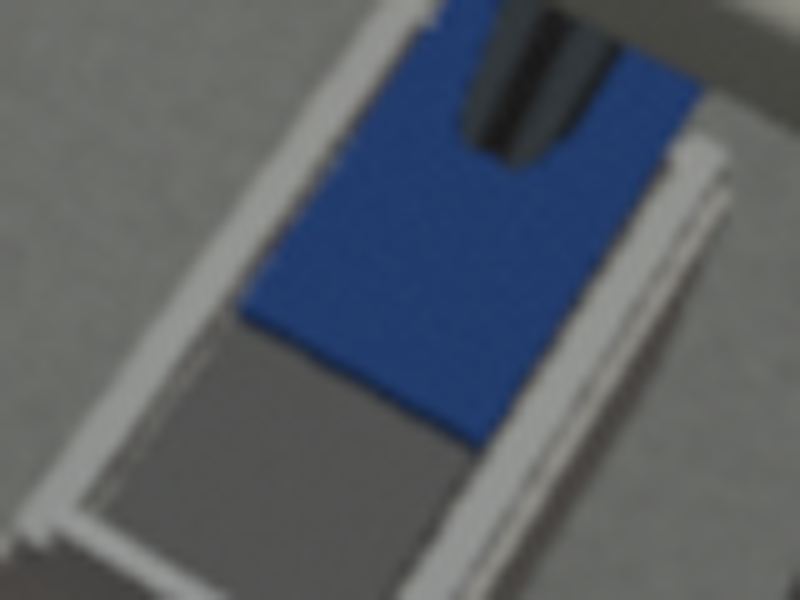

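```bash

python3 -c "
from h import *
f=grab_frame('scene')
for u,v in((394.2,280.8),(417.8,294.2)): print(todw(atz(f,u,v,85)))"
python3 -m creep '[[1,-9.6,0,-11.5,0,0,0],[0.5,0,0,-40,0,0,0],[0,0,0,-40,0,0,0],[0,0,0,-30,0,8,0],[0,0,0,0,0,8,0]]'
python3 -m creep '[[0,0,0,0,0,8,0],[0,0,0,0,0,8,0],[0,0,0,0,0,8,0],[0,0,0,0,0,0,0]]'
python3 - <<'E'
from h import *
print(todw(state()['ee_pos']),state()['force'])
delta(dw((-108,0,140)),-6.55,0)
f=grab_frame("top");crop(f,"k_t",160,150,110,110,6)
f=grab_frame("wrist");cv2.imwrite("pics/k_w.png",f["frame"][:,:,::-1])
E
```

```text
[ 13.36675273 -24.5036061   85.        ]
[13.57050518 28.99343113 85.        ]
time_s: 19.52
ee_pos: [536.8, 246.5, 172.1]
ee_rot: [-179.3, 27.1, 173.4]
force: [0.3, -0.8, 0.0]
gripper_width: 37.6
time_s: 20.02
ee_pos: [540.8, 244.9, 170.5]
ee_rot: [-179.3, 3.4, 172.8]
force: [-1.2, -0.2, -0.5]
gripper_width: 77.9
[-91.93857456  -2.46468489 170.4550711 ] [-1.17597475 -0.15615923 -0.47398209]
t 20.02 shift [17.9  2.6 29.4] turn [-0.74  3.4  -0.71] ee [540.8 244.9 170.5] [-179.3    3.4  172.8] F [-1.18 -0.16 -0.47] w 77.9
```

View pics/k_t.png

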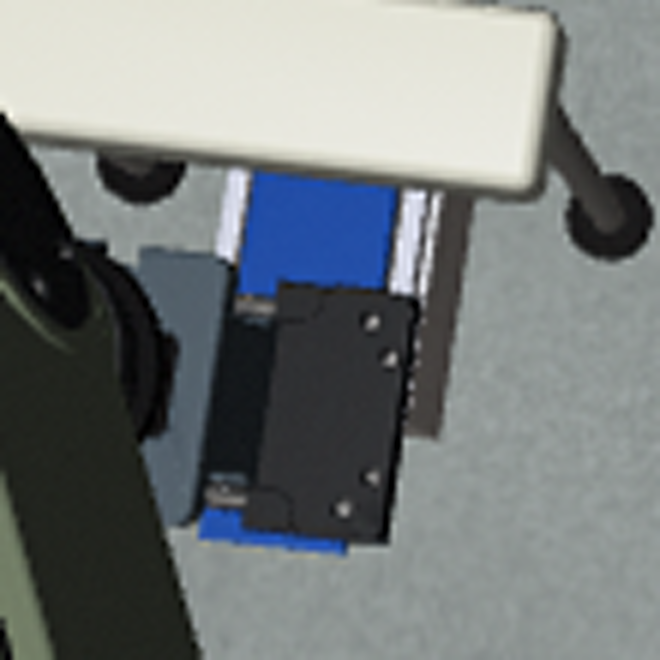

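View pics/k_w.png

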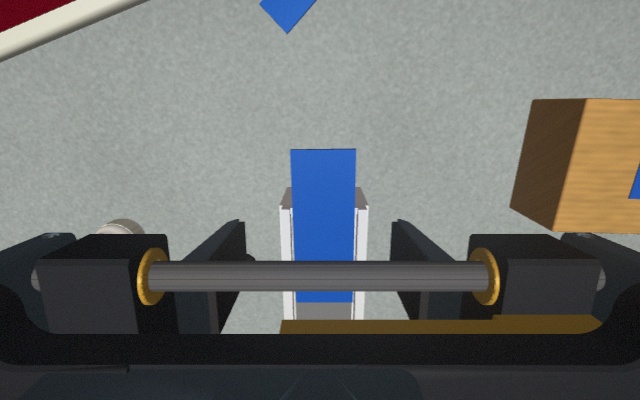

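```bash

python3 -m creep '[[0,0,0,0,-0.7,3.4,-0.7],[0,0,0,0,0,0,0]]'
python3 - <<'E'
from h import *
delta(dw((-108,0,140)),-6.55,0)
f=grab_frame("wrist");crop(f,"l_w",270,130,120,90,6)
import pickle;pickle.dump(f,open("w2.pkl","wb"))
s=state();r=R.from_euler('xyz',s["ee_rot"],degrees=True);h=s["gripper_width"]/2
for o in ((16,h,0),(16,h,-19),(16,-h,0),(16,-h,-19),(10,h,0)): print(o,proj(f,s['ee_pos']+r.apply(o)).round(1))
cv2.imwrite("pics/l_wf.png",f["frame"][:,:,::-1])
f=grab_frame("scene");crop(f,"l_s",340,130,130,130,5);print(proj(f,s['ee_pos']))
E
```

```text
time_s: 20.38
ee_pos: [538.0, 245.4, 171.2]
ee_rot: [-179.9, 0.0, 173.6]
force: [0.3, 0.2, -0.5]
gripper_width: 90.9
t 20.38 shift [13.3  2.4 31.2] turn [-0.07  0.02  0.15] ee [538.  245.4 171.2] [-179.9    0.   173.6] F [ 0.25  0.23 -0.49] w 90.9
(16, 45.71031883940537, 0) [392.4 210.5]
(16, 45.71031883940537, -19) [400.  219.4]
(16, -45.71031883940537, 0) [245.6 210.5]
(16, -45.71031883940537, -19) [238.3 219.3]
(10, 45.71031883940537, 0) [391.9 219.7]
[435.3353081  225.65028565]
```

View pics/l_w.png

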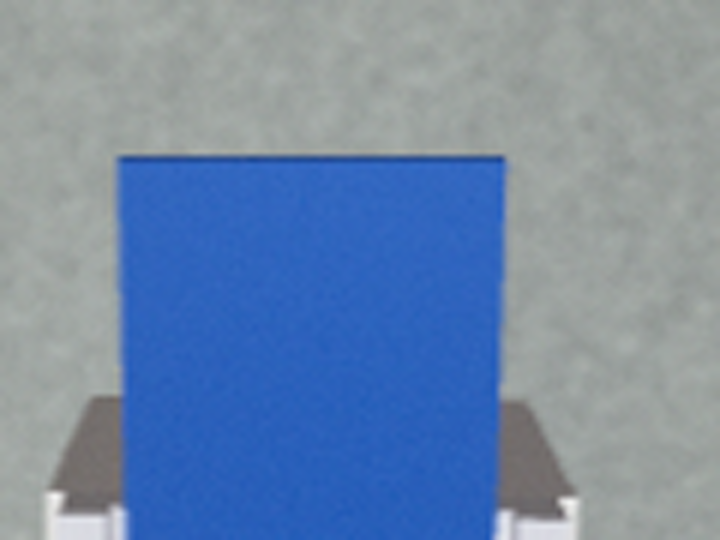

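View pics/l_s.png

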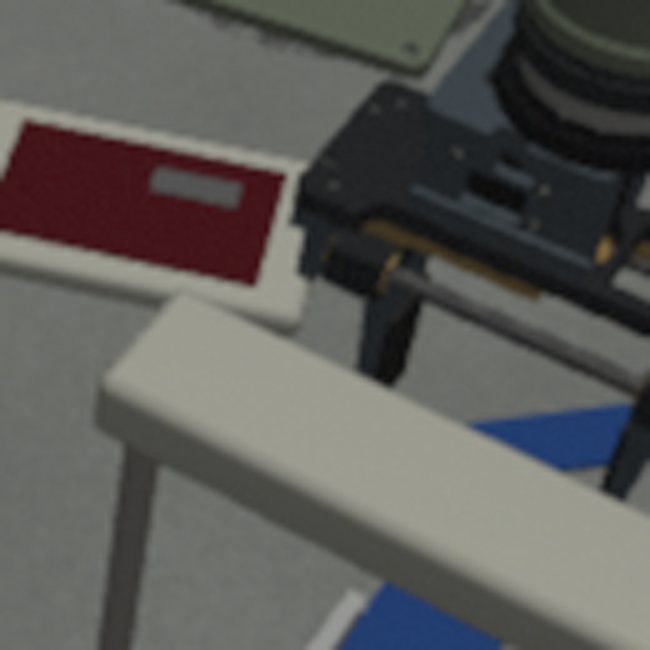

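View pics/l_wf.png

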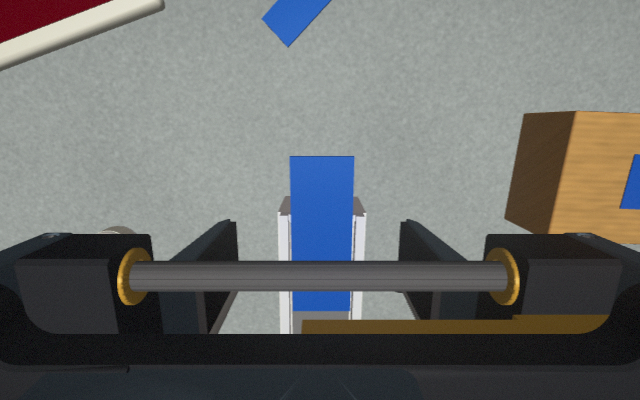

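```bash

python3 - <<'E'
from h import *
import pickle;f=pickle.load(open("w2.pkl","rb"))
for u,v in((289.7,156),(354.2,156)): print(todw(atz(f,u,v,85)))
for u,v in((277.7,212),(365.8,212)): print("tray corner",todw(atz(f,u,v,82.5)))
delta(dw((-110,0,120)),-6.55,0)
E
```

```text
[-136.04496939  -27.47947879   85.        ]
[-136.22595657   28.22508458   85.        ]
tray corner [-85.10017729 -39.55763745  82.5       ]
tray corner [-85.37218151  40.63435914  82.5       ]
t 20.48 shift [14.9  2.3 51.4] turn [-0.07  0.02  0.18] ee [537.7 245.6 171.4] [-179.9    0.   173.6] F [-0.2  -0.39 -0.27] w 91.1
```

```bash

python3 -m creep '[[0,17,2.7,0,0,0,0],[0,0,0,35,0,0,0],[0,0,0,35,0,0,0],[0,0,0,15,0,0,0],[0,0,0,0,0,0,0]]'
python3 - <<'E'
from h import *
delta(dw((-112,0.4,50)),-6.55,0)
f=grab_frame("wrist");cv2.imwrite("pics/m_w.png",f["frame"][:,:,::-1])
E
```

```text
time_s: 21.1
ee_pos: [521.2, 250.1, 86.1]
ee_rot: [-179.9, -0.1, 173.6]
force: [-0.5, -0.2, -0.1]
gripper_width: 91.0
t 21.1 shift [-0.1 -0.  36.1] turn [-0.08 -0.08  0.19] ee [521.2 250.1  86.1] [-1.799e+02 -1.000e-01  1.736e+02] F [-0.52 -0.16 -0.1 ] w 91.0
```

View pics/m_w.png

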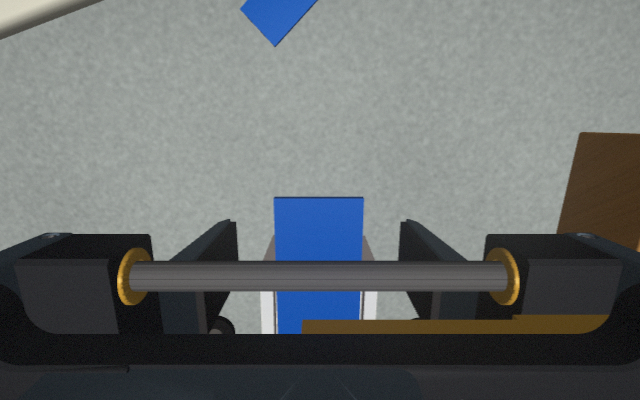

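```bash

python3 -m creep '[[0,0,0,18,0,0,0],[0,0,0,18,0,0,0],[0,0,0,0,0,0,0]]'
python3 - <<'E'
from h import *
f=grab_frame("wrist");cv2.imwrite("pics/n_w.png",f["frame"][:,:,::-1])
E
```

```text
time_s: 21.52
ee_pos: [522.2, 250.1, 50.9]
ee_rot: [-180.0, -0.0, 173.6]
force: [0.2, -1.2, 1.8]
gripper_width: 91.4
```

View pics/n_w.png

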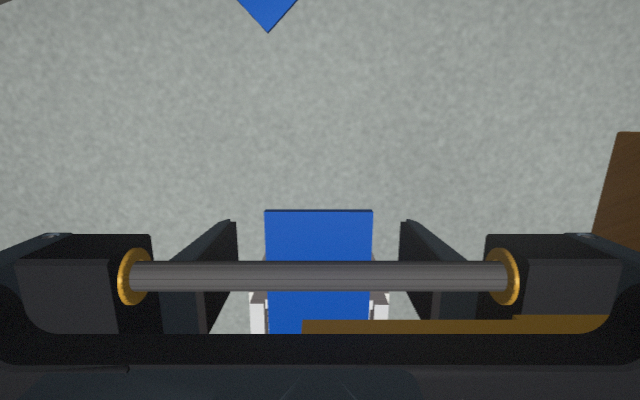

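```bash

python3 -m creep '[[1,0,0,0,0,0,0],[1,0,0,0,0,0,0],[1,0,0,0,0,0,0],[1,0,0,0,0,0,0],[1,0,0,0,0,0,0]]' 25
python3 -m creep '[[1,0,0,-2,0,0,0],[1,0,0,-4,0,0,0],[1,0,0,-6,0,0,0],[1,0,0,0,0,0,0]]'
python3 - <<'E'
from h import *
print(state()['force'],state()['torque'])
f=grab_frame("wrist");cv2.imwrite("pics/o_w.png",f["frame"][:,:,::-1])
f=grab_frame("scene");crop(f,"o_s",350,210,110,110,5)
E
```

```text
time_s: 22.2
ee_pos: [522.4, 250.1, 50.7]
ee_rot: [-180.0, 0.0, 173.6]
force: [0.2, -0.4, 0.7]
gripper_width: 55.7
time_s: 22.7
ee_pos: [522.7, 250.3, 63.3]
ee_rot: [180.0, 0.1, 173.6]
force: [1.1, -0.2, -0.8]
gripper_width: 55.4
[ 1.05593546 -0.19521972 -0.84126963] [ 0.09690377 -0.13238763  0.02014979]
```

View pics/o_w.png

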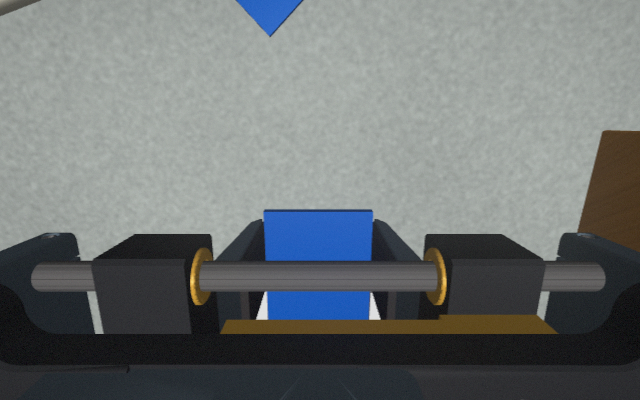

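View pics/o_s.png

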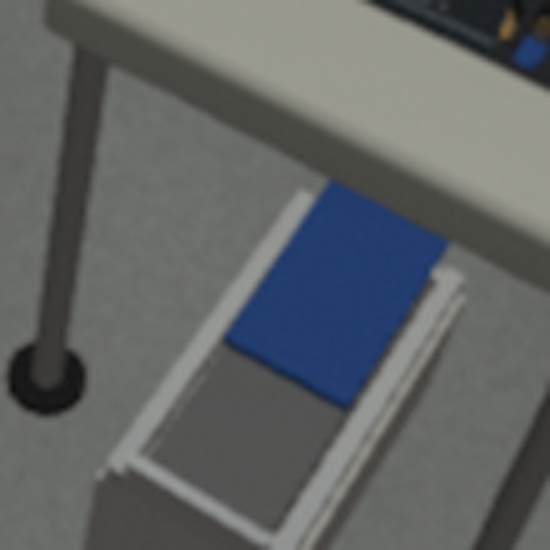

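```bash

python3 -m creep '[[1,0,0,-20,0,0,0],[1,0,0,-20,0,0,0],[1,30,0,0,0,0,0],[1,40,0,0,0,0,0],[1,40,0,0,0,0,0]]'
python3 -m creep '[[1,10,0,-40,0,0,0],[1,0,0,-40,0,0,0],[1,0,0,-40,0,0,0],[1,0,0,0,0,0,0]]'
python3 - <<'E'
from h import *
print(state()['qpos'].round(1))
f=grab_frame("top");cv2.imwrite("pics/p_t.png",f["frame"][:,:,::-1]);crop(f,"p_lane1",380,120,70,70,9);crop(f,"p_lane2",380,190,70,70,9)
g=grab_frame("scene");crop(g,"p_ls",180,140,120,120,6.5)
import pickle;pickle.dump((f,g),open("w3.pkl","wb"))
E
```

```text
time_s: 23.42
ee_pos: [411.7, 262.3, 102.4]
ee_rot: [-180.0, -0.0, 173.6]
force: [0.1, 0.1, -0.5]
gripper_width: 55.5
time_s: 23.92
ee_pos: [404.6, 264.5, 225.6]
ee_rot: [179.8, 0.3, 173.6]
force: [0.3, -0.7, -1.2]
gripper_width: 55.8
[ 31.8   8.6  98.   -0.   73.  -51.8]
```

View pics/p_t.png

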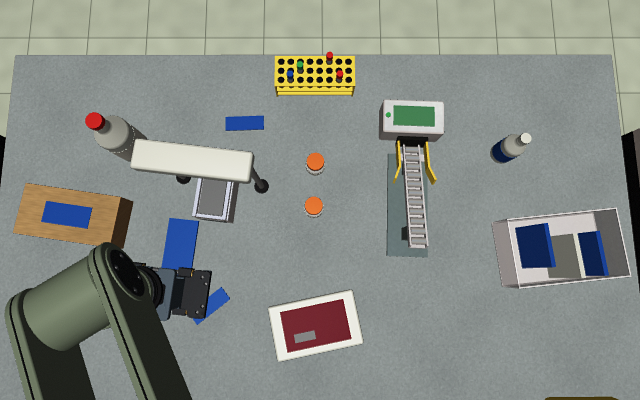

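View pics/p_lane1.png

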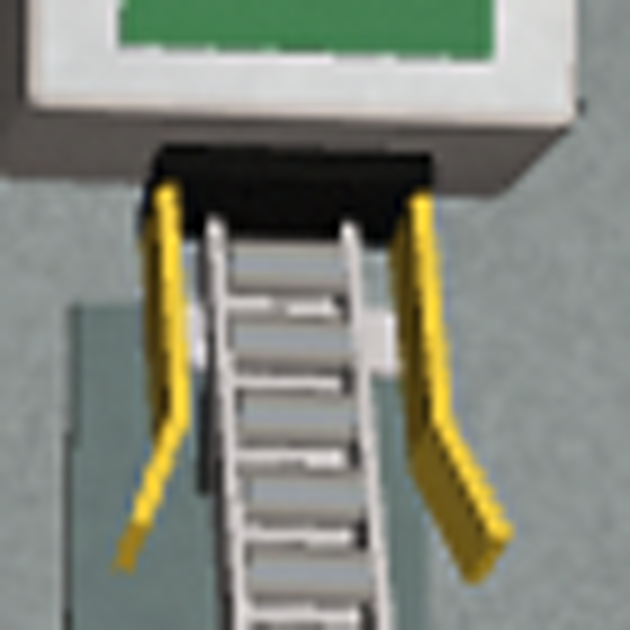

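View pics/p_lane2.png

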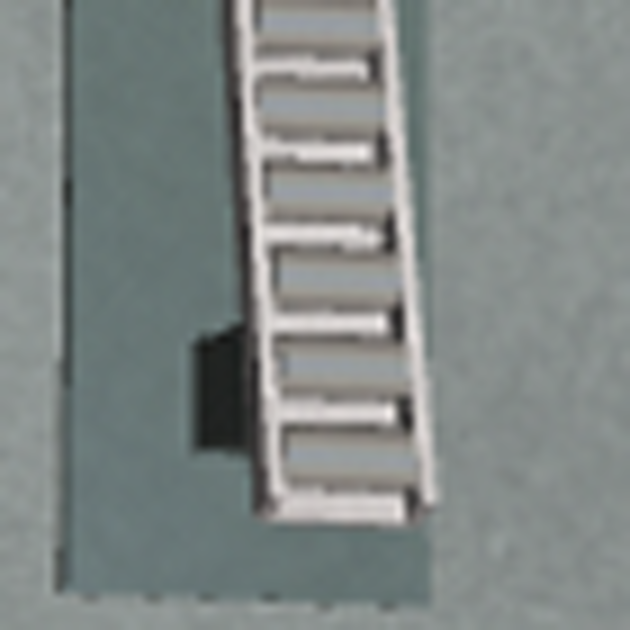

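View pics/p_ls.png

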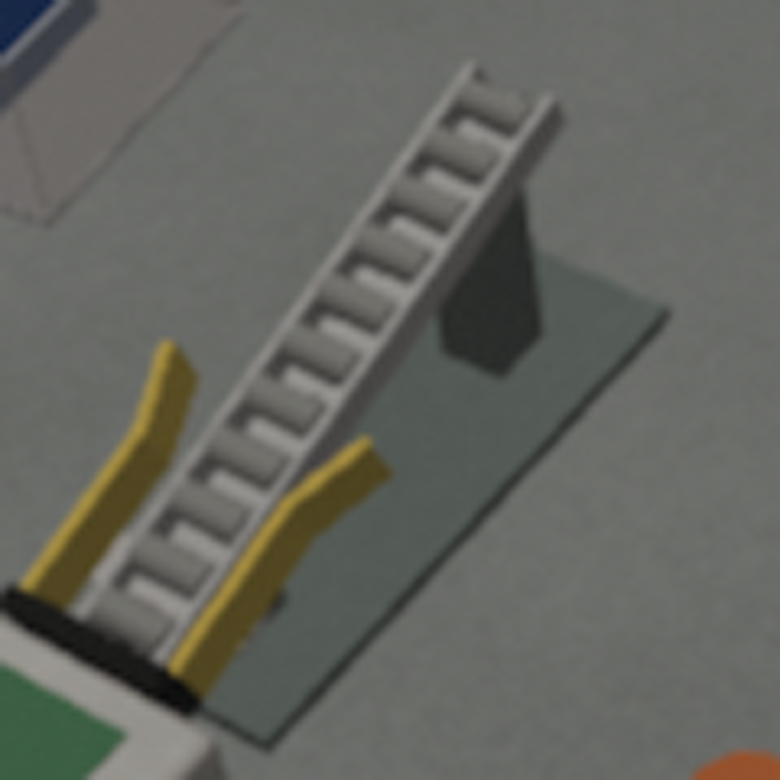

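```bash

cat > lane.py <<'E'
from h import *
import pickle;f,g=pickle.load(open("w3.pkl","rb"))
a1=atz(f,411.8,149.4,53.5);a2=atz(f,418.7,240.9,126.5);b1=atz(g,200.5,234.2,53.5);b2=atz(g,256.5,155.4,126.5)
for a,b in((a1,a2),(b1,b2)):
    d=a-b;print(a.round(1),b.round(1),"len",np.hypot(*d[:2]),240*np.cos(.31),"yaw",np.degrees(np.arctan2(d[1],d[0])))
print("known dispenser check: plate front/jar"); print(todw(atz(f,213,195,85)))
E
python3 lane.py
```

```text
[ 721.  -239.7   53.5] [ 492.8 -229.5  126.5] len 228.4072064823537 228.56005677257122 yaw -2.5418076394264197
[ 722.3 -236.    53.5] [ 495.  -224.7  126.5] len 227.6358714194702 228.56005677257122 yaw -2.8420568540256705
known dispenser check: plate front/jar
[-28.94446042  -3.33924179  85.        ]
```

```bash
cat >> h.py <<'E'
LO=[733.,-238.4,-2.5]
def lw(p,L=None):
    L=L or LO;c,s=np.cos(.31),np.sin(.31)
    a=(c*p[0]+s*p[2],p[1],50-s*p[0]+c*p[2]);cy,sy=np.cos(np.radians(L[2])),np.sin(np.radians(L[2]))
    return np.array([L[0]+cy*a[0]-sy*a[1],L[1]+sy*a[0]+cy*a[1],a[2]])
LEAN=-np.degrees(.31)
E
python3 - <<'E'
from h import *
print(todw(state()['ee_pos']))
P=lw((-215,0,-29.3+80));print(P);delta(P,LO[2],LEAN)
E
```

```text
[-2.31337799e+02 -7.98420946e-02  2.22036989e+02]
[ 543.89491295 -230.14349359  163.87091883]
t 24.02 shift [-195.4 -474.5   58.5] turn [ 0.55 17.72 -3.87] ee [402.6 263.2 222. ] [-179.9   -0.   173.6] F [ 0.14 -0.01 -1.97] w 55.4
```

```bash

python3 -m creep '[[1,-15,-50,0,0,0,0],[1,-20,-53,0,0,0,0],[1,-20,-53,0,0,0,0],[1,-20,-53,0,0,0,0],[1,-20,-53,0,0,0,0]]'
python3 -m creep '[[1,-20,-53,0,0,0,0],[1,-20,-53,0,0,0,0],[1,-20,-53,0,0,0,0],[1,-20,-43,0,0,0,0],[1,0,0,0,0,0,0]]'
python3 -m creep '[[1,0,0,0,0,6,-1.3],[1,0,0,0,0.5,6,-1.3],[1,0,0,0,0,5.7,-1.3],[1,0,0,0,0,0,0]]'
python3 - <<'E'
from h import *
print(state()['qpos'].round(1))
P=lw((-215,0,-29.3+80));delta(P,LO[2],LEAN)
P=lw((-215,0,-29.3+40));delta(P,LO[2],LEAN)
E
```

```text
time_s: 24.65
ee_pos: [467.4, -9.2, 220.8]
ee_rot: [-180.0, -0.2, 173.6]
force: [0.8, 0.5, -0.5]
gripper_width: 55.6
time_s: 25.28
ee_pos: [524.8, -219.6, 219.8]
ee_rot: [180.0, -0.2, 173.4]
force: [-0.1, 0.8, -2.3]
gripper_width: 55.1
time_s: 25.78
ee_pos: [525.6, -215.7, 220.0]
ee_rot: [179.8, -17.9, 177.7]
force: [0.5, 0.1, -0.6]
gripper_width: 55.6
[ -20.2   27.    74.5   -5.3   95.6 -107.6]
t 25.77 shift [-35.2 -13.8  47.5] turn [ 0.15 -0.17  0.17] ee [ 525.6 -215.7  220. ] [179.8 -17.9 177.7] F [ 0.5   0.08 -0.63] w 55.6
t 25.77 shift [-35.3 -13.9  87.5] turn [ 0.15 -0.17  0.17] ee [ 525.6 -215.7  220. ] [179.8 -17.9 177.7] F [ 0.5   0.08 -0.63] w 55.6
```

Good. I shift sideways and descend to about 40 mm above the rollers, then look.

```bash

python3 -m creep '[[1,-18,-7,0,0,0,0],[1,-17,-7,0,0,0,0],[1,0,0,24,0,0,0],[1,0,0,24,0,0,0],[1,0,0,0,0,0,0]]'
python3 - <<'E'
from h import *
P=lw((-215,0,-29.3+40));delta(P,LO[2],LEAN)
f=grab_frame("wrist");cv2.imwrite("pics/q_w.png",f["frame"][:,:,::-1])
g=grab_frame("scene");crop(g,"q_s",170,110,140,140,5.5)
t=grab_frame("top");crop(t,"q_t",350,100,120,170,3.5)
import pickle;pickle.dump((f,g,t),open("w4.pkl","wb"))
E
```

```text
time_s: 26.4
ee_pos: [541.1, -230.8, 165.2]
ee_rot: [179.8, -17.9, 177.6]
force: [0.5, 0.7, -0.1]
gripper_width: 55.7
t 26.4 shift [-3.2  0.6 40.4] turn [ 0.17 -0.15  0.06] ee [ 541.1 -230.8  165.2] [179.8 -17.9 177.6] F [ 0.54  0.68 -0.09] w 55.7
```

View pics/q_w.png

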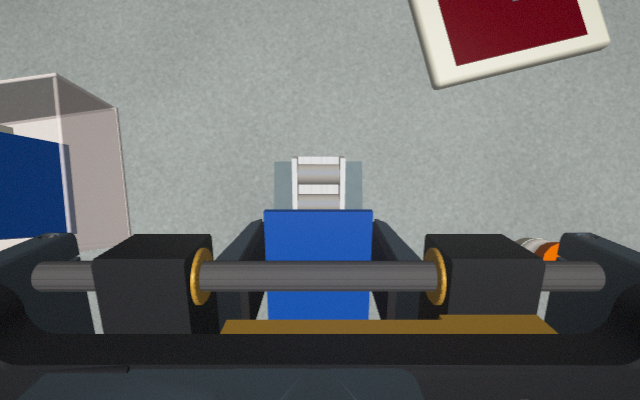

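View pics/q_s.png

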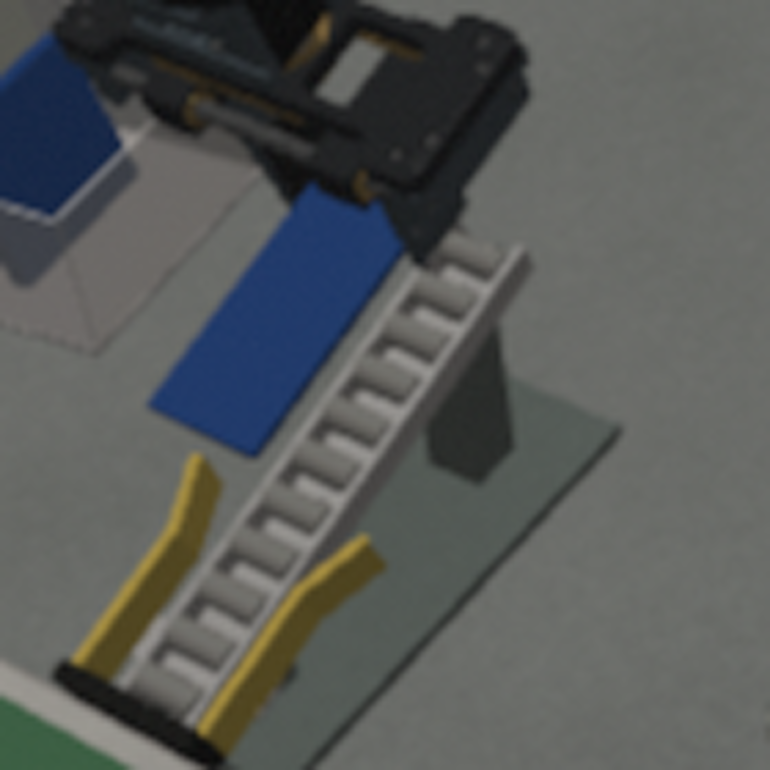

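View pics/q_t.png

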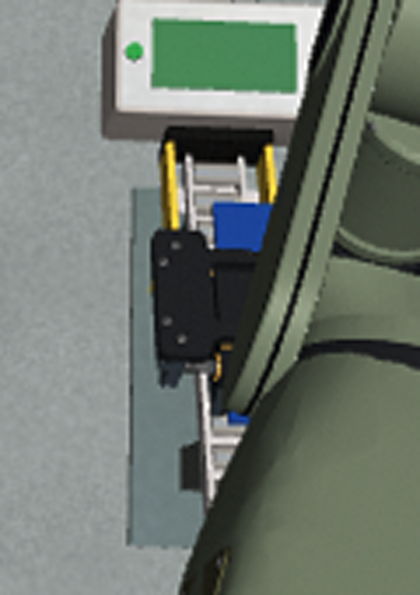

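```bash

python3 - <<'E'
from h import *
import pickle;f,g,t=pickle.load(open("w4.pkl","rb"))
crop(f,"r_w",250,140,140,90,5.5)
for q in ((-252,0,0),(-228,0,0),(-258,20.5,0),(-258,-20.5,0)): print(q,proj(f,lw(q)).round(1))
E
```

```text
(-252, 0, 0) [319.6 171. ]
(-228, 0, 0) [319.5 201.5]
(-258, 20.5, 0) [346.6 163.1]
(-258, -20.5, 0) [292.6 163.1]
```

View pics/r_w.png

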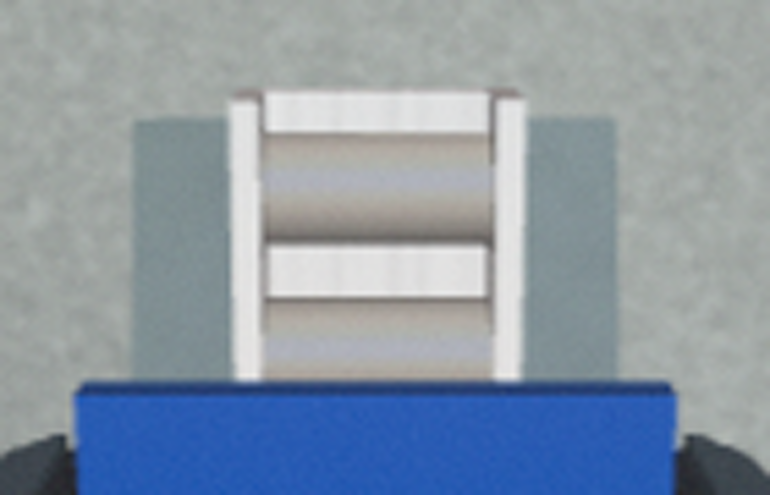

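```bash

python3 -m creep '[[1,-4,0,15,0,0,0],[1,0,0,15,0,0,0],[1,0,0,0,0,0,0]]'
python3 - <<'E'
from h import *
P=lw((-213,0,-29.3));delta(P,LO[2],LEAN)
f=grab_frame("wrist");crop(f,"s_w",240,160,160,120,5)
g=grab_frame("scene");crop(g,"s_s",170,120,130,120,6)
E
```

```text
time_s: 26.92
ee_pos: [536.7, -231.1, 134.9]
ee_rot: [179.8, -17.9, 177.6]
force: [0.0, -0.6, -0.8]
gripper_width: 55.5
t 26.93 shift [-0.1  1.1 50.2] turn [ 0.15 -0.16  0.06] ee [ 536.7 -231.1  134.9] [179.8 -17.9 177.6] F [ 0.03 -0.58 -0.8 ] w 55.5
```

View pics/s_w.png

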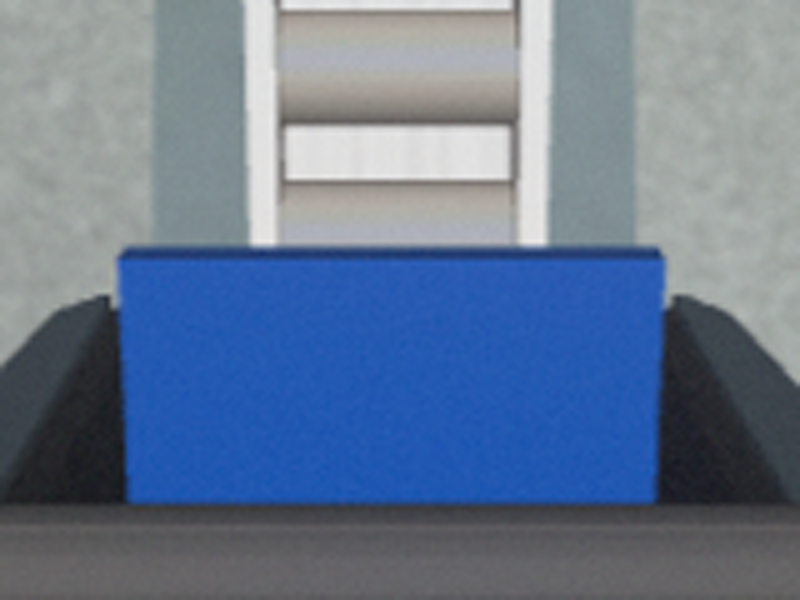

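View pics/s_s.png

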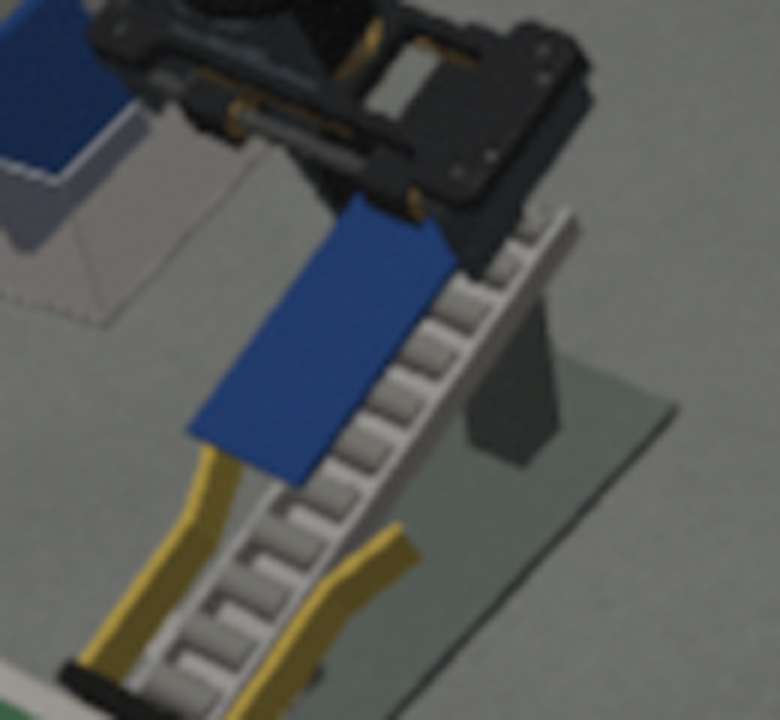

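```bash

python3 -m creep '[[1,0,1,14,0,0,0],[1,0,0,13,0,0,0],[1,0,0,12,0,0,0],[1,0,0,0,0,0,0]]'
python3 - <<'E'
from h import *
P=lw((-213,0,-29.3));delta(P,LO[2],LEAN)
f=grab_frame("wrist");crop(f,"t_w",240,160,160,120,5)
g=grab_frame("scene");crop(g,"t_s",180,140,100,90,8)
E
```

```text
time_s: 27.52
ee_pos: [525.2, -229.7, 98.2]
ee_rot: [179.9, -17.9, 177.6]
force: [-0.3, -0.0, -0.0]
gripper_width: 55.4
t 27.52 shift [ 0.2  0.3 11.8] turn [ 0.13 -0.1   0.06] ee [ 525.2 -229.7   98.2] [179.9 -17.9 177.6] F [-0.32 -0.   -0.01] w 55.4
```

View pics/t_w.png

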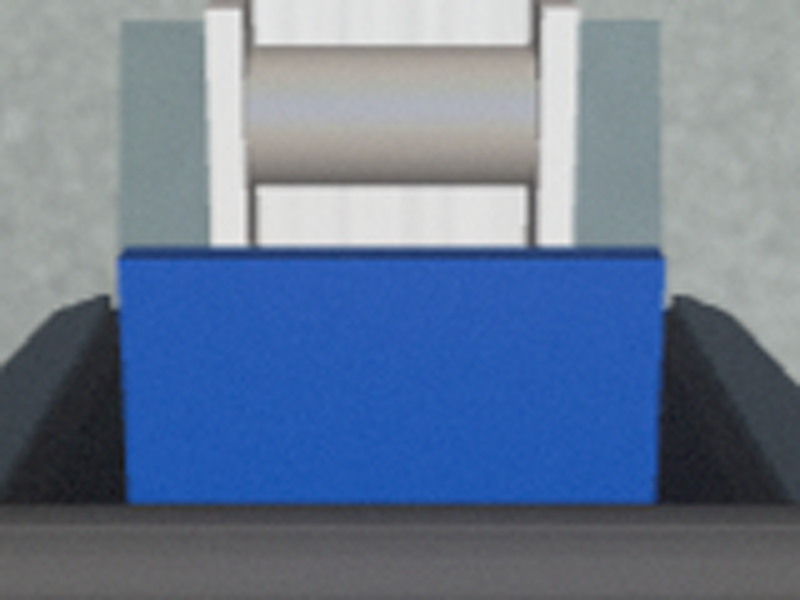

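View pics/t_s.png

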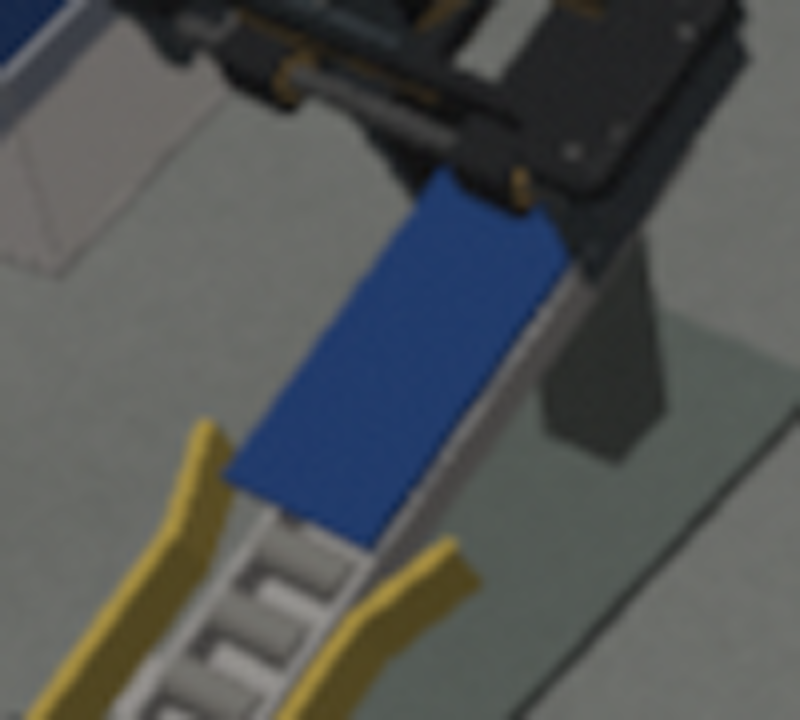

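```bash

python3 -m creep '[[1,0,0,4,0,0,0],[1,0,0,4,0,0,0],[1,0,0,0,0,0,0]]' | egrep 'pos|force'
python3 -m creep '[[1,0,0,1,0,0,0],[1,0,0,0,0,0,0]]' | egrep 'pos|force'
```

```text
ee_pos: [523.6, -229.8, 91.5]
force: [0.2, -0.7, -0.3]
ee_pos: [523.6, -229.8, 90.9]
force: [0.1, 0.2, 0.1]
```

```bash

python3 -m creep '[[1,0,0,1,0,0,0],[1,0,0,0,0,0,0]]' | egrep 'pos|force'
```

```text
ee_pos: [523.2, -229.8, 89.8]
force: [-0.3, 0.3, -0.1]
```

```bash

python3 -m creep '[[1,0,0,0.7,0,0,0],[1,0,0,0,0,0,0]]' | egrep 'pos|force'
python3 -c "
from h import *
print(state()['torque'])
delta(lw((-213,0,-29.3)),LO[2],LEAN)
g=grab_frame('scene');crop(g,'u_s',180,140,100,90,8)"
```

```text
ee_pos: [523.0, -229.8, 89.2]
force: [0.5, -0.8, -0.3]
[ 0.07662078 -0.35086438 -0.06919192]
t 28.75 shift [0.9 0.6 2.5] turn [0.08 0.05 0.05] ee [ 523.  -229.8   89.2] [179.9 -17.7 177.6] F [ 0.55 -0.83 -0.33] w 55.6
```

View pics/u_s.png

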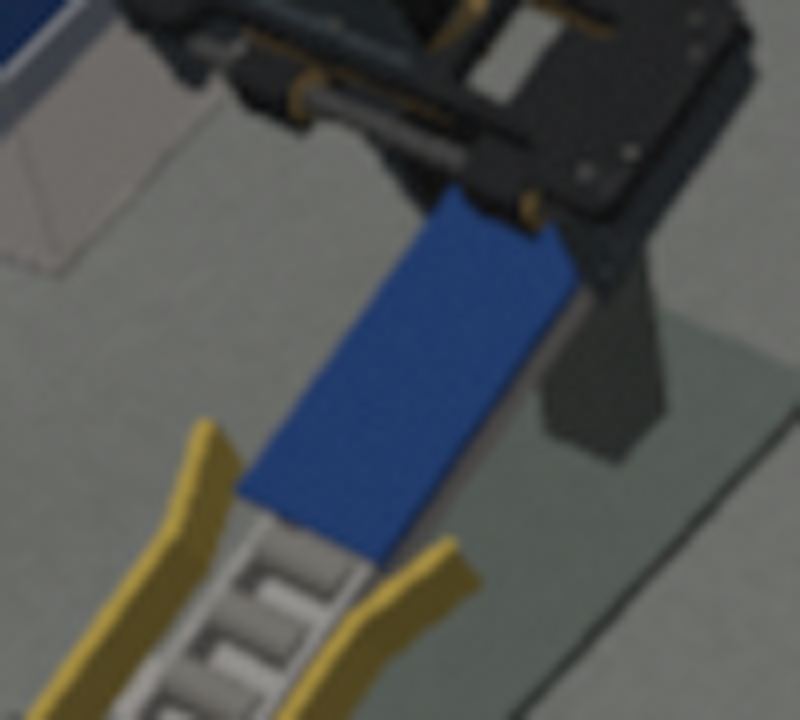

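```bash

python3 -m creep '[[1,0,0,0.7,0,0,0],[1,0,0,0,0,0,0]]' | egrep 'pos|rot|force'; python3 -c "
from h import *
print(state()['torque'])"
```

```text
ee_pos: [522.8, -229.8, 88.5]
ee_rot: [179.9, -17.7, 177.6]
force: [0.5, -0.7, -0.6]
[ 0.15568299 -0.28206622 -0.0249277 ]
```

```bash

python3 -m creep '[[1,0,0,0.7,0,0,0],[1,0,0,0,0,0,0]]' | egrep 'pos|rot|force'; python3 -c "
from h import *
print(state()['torque'])"
```

```text
ee_pos: [522.7, -229.8, 88.0]
ee_rot: [179.9, -17.7, 177.6]
force: [-0.2, 0.3, 0.5]
[ 0.06612863 -0.34286291  0.05130748]
```

```bash

python3 -m creep '[[1,0,0,0.7,0,0,0],[1,0,0,0,0,0,0]]' | egrep 'pos|rot|force'; python3 -c "
from h import *
print(state()['torque'])"
```

```text
ee_pos: [522.9, -229.9, 87.8]
ee_rot: [179.9, -17.6, 177.5]
force: [0.9, -0.3, 4.3]
[ 0.16749121 -0.25212715  0.0120794 ]
```

```bash

python3 -m creep '[[0,0,0,0,0,0,0],[0,0,0,0,0,0,0],[0,0,0,0,0,0,0],[0,0,0,0,0,0,0]]'
python3 -c "
from h import *
g=grab_frame('scene');crop(g,'v_s',150,130,140,140,5)"
```

```text
time_s: 30.05
ee_pos: [522.3, -229.8, 87.1]
ee_rot: [179.9, -17.7, 177.6]
force: [0.4, -0.3, 0.3]
gripper_width: 90.7
```

View pics/v_s.png

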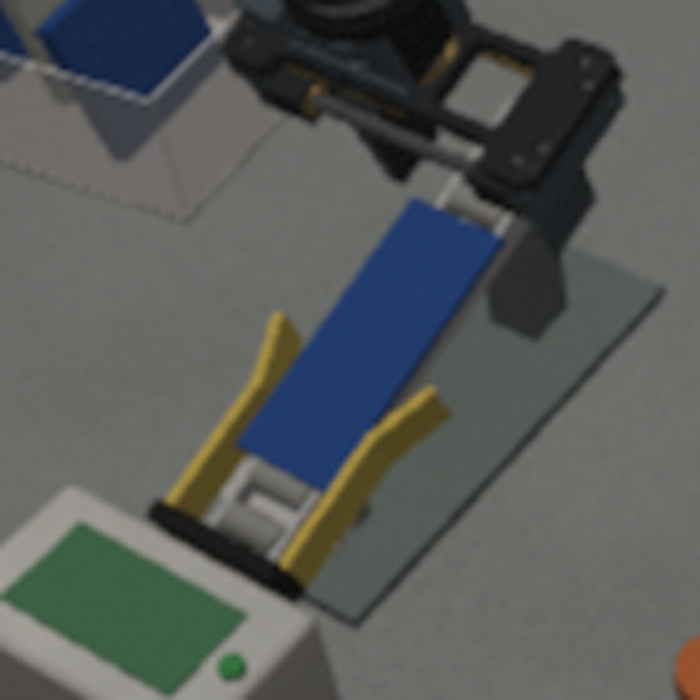

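It is rolling and centred. I hold still until it stops, then retreat.

```bash

python3 -m creep '[[0,0,0,0,0,0,0],[0,0,0,0,0,0,0],[0,0,0,0,0,0,0],[0,0,0,0,0,0,0],[0,0,0,0,0,0,0]]' | head -1
python3 -m creep '[[0,0,0,-20,0,0,0],[0,0,0,-40,0,0,0],[0,0,0,-40,0,0,0],[0,0,0,-40,0,0,0],[0,60,0,0,0,0,0]]'
python3 -m creep '[[0,60,0,0,0,0,0],[0,0,0,0,0,0,0],[0,0,0,0,0,0,0]]'|head -1
python3 -c "
from h import *
g=grab_frame('scene');crop(g,'x_s',130,130,150,140,5);cv2.imwrite('pics/x_sf.png',g['frame'][:,:,::-1])
g=grab_frame('top');cv2.imwrite('pics/x_t.png',g['frame'][:,:,::-1]);print(state()['force'])"
```

```text
time_s: 30.72
time_s: 31.35
ee_pos: [511.8, -230.2, 238.9]
ee_rot: [180.0, -17.4, 177.6]
force: [-0.8, -1.1, 0.7]
gripper_width: 91.2
time_s: 31.72
[-0.3253281  -1.02410377 -0.33825289]
```

View pics/x_s.png

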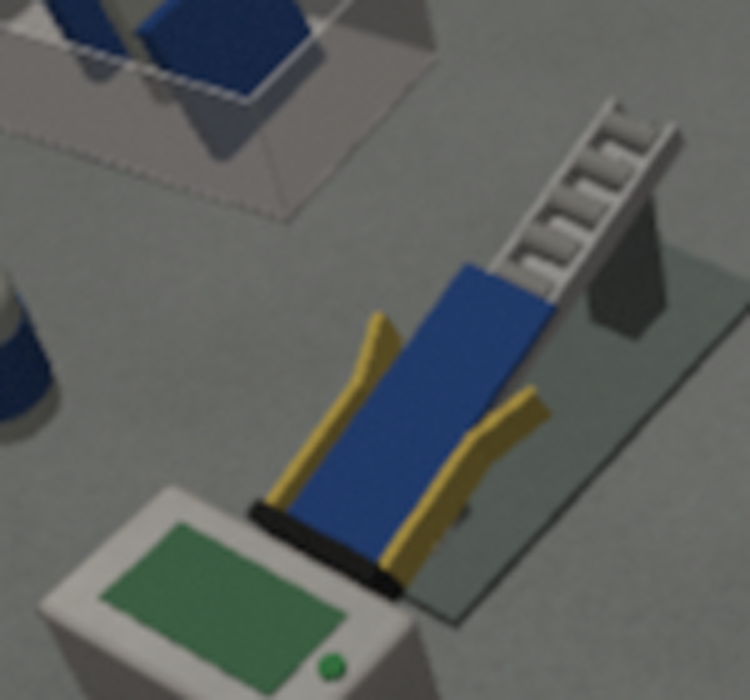

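View pics/x_t.png

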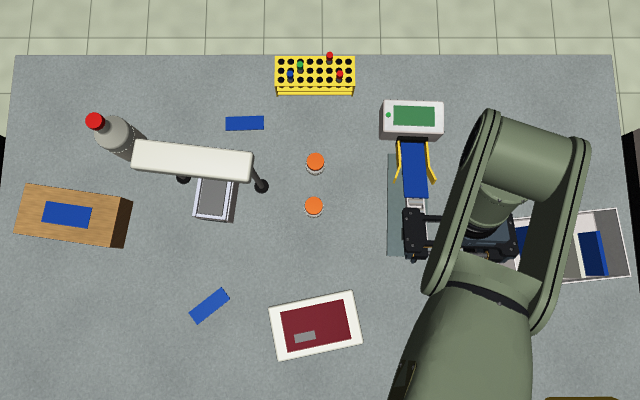

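View pics/x_sf.png

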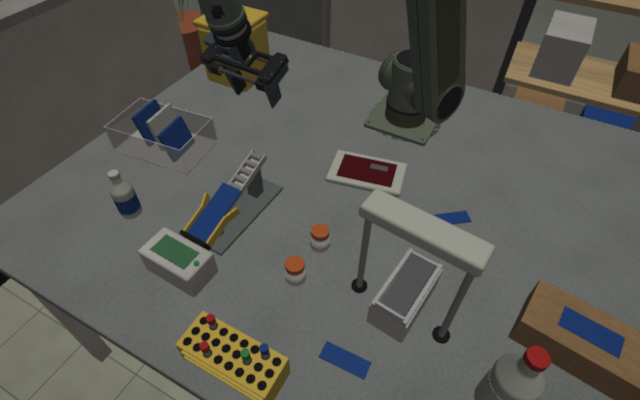

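The plate lies against the stop between the guides. The jars are still at (314,205) and (315,161), and the grey plate is in the tray. Handing in.

```bash
python3 -c "
from workcell import *
print(job_done())"
```

```text
the job is handed in; nothing more can be done
None
```

I handed the job in at about 32 s. The blue plate rests against the black stop on the roller chute.

- **Slide:** I pressed from above with about 3–6.5 N on the fingertip, leaning 40°. The plate slid about 58 mm, leaving about 51 mm of overhang measured from the wrist camera.
- **Take-out and laying:** I pinched the overhanging end at 25 N, lifted it out and laid it along the upper half of the lane at the lane's slope. I let go at about 4 N of contact, and it rolled down centred between the guides.
- **Last checks:** In the final pictures the plate is square against the stop and the gripper is open and clear. Both jars are at the same pixels as at the start. A grey plate lies in the tray; the lower grey plate can't be seen under it, but nothing touched it.
- **What disagreed:**
  - **Fingertips:** the real fingertips ended about 19 mm short of the reported TCP, shown by the contact height and by two cameras. I allowed for this in the pinch and the laying.
  - **First approach:** it ran joint 6 to the end of its range, so I backed out and used the half-turn orientation.
  - **Press force:** it reached 9 N once while I was finding contact, without harm.

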